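# Unload the dead-weight tester and put its weights back in their tray

## Robot

A 7-joint arm with a two-finger parallel gripper is mounted at the origin on the work surface. World frame = base frame: x ahead of the robot, y to its left, z up, the work surface at z = 0. Lengths are in m, angles in rad, forces in N, time in s.
With the tool pointing down it reaches from about 0.425 to 0.825 m from the base axis. Payload 3.6 kg.
Tool frame: the origin (TCP) lies midway between the tips of the shut fingers; the grasp point (between the pads) lies env.grip_depth behind it (env.grip_depth is the distance from the TCP to the grasp point, in m); z points along the fingers, y is the direction in which the jaws open and shut (so a half turn about z gives the same grasp; the last joint's range is limited). The gripper opens to 93 mm and grips with 3 to 60 N. Pads are 15 mm wide; open, the fingers measure 128 mm over their backs; the gripper's body (75 mm by 188 mm) begins 65 mm behind the grasp point.
Start: joints at [1.111, 0.615, -0.013, 1.423, 0.008, 1.103, -0.04], TCP at [0.273, -0.59, 0.197] pointing down, gripper open.
Joint ranges: [-3.12, 3.12], [-0.3, 2.06], [-1.34, 1.32], [0.26, 2.42], [-1.36, 4.5], [0.01, 1.98], [-2.84, 2.84]. Speed limits (rad/s): [2.79, 2.79, 3.14, 3.14, 3.14, 3.14, 3.14].

## Interface

Orientations are given as a unit quaternion [x, y, z, w].
In Python, from station import env gives the robot as it stands.
- The arm moves only by the tool send_rows, never from a script. Its argument "targets" is a list of rows, each an object with "gripper": the closure in counts, from 0 (fully open) to 255 (shut); "delta_pos": the shift along the tool's x, y, z in m, a list of three; "delta_rot": the turn, a rotation vector about the tool's x, y, z in degrees, a list of three. In form: [{"gripper": gripper, "delta_pos": [dx, dy, dz], "delta_rot": [wx, wy, wz]}, ...]. A call has 1 to 20 rows; each row is the pose to reach, as a shift and turn from the pose measured when the call began, along the tool's axes at that moment; what a row does not reach only later rows make up. A row lasts 1/8 s, in which the tool goes at most 62.5 mm and 10.7 degrees, less where a joint would pass 70% of its speed; a pose out of reach is approached as far as the arm can. A call with a gripper value outside its range is refused whole. The fingers move at their own pace and stop on an object; "grip_force" is the grip in N (left out, the last holds). Time passes only in rows, so rows that repeat a pose let the fingers close. It gives the time, the measured TCP pose, the force and the opening at its end, in the units of the state.
- env.get_state(): the state, without advancing time (a new reading comes with each control period).
- env.get_image(name): name is "side" or "top" or "wrist"; returns a dict with "frame" (400x640x3 uint8, red, green, blue), "z_map" (400x640 float32, m along the optical axis (not along the pixel's ray), 0 where there is no reading), "intrinsics" (3x3 intrinsics, pixels), "R" (3x3) and "t" (3): a world point X has camera coordinates R X + t. Camera axes: x right, y down, z forward; pixel columns grow to the right and rows downward; lengths in m; the calibration is good to about 2 mm. A picture is of the moment at which its call begins.
- env.sign_off(): hands the job in, once; it reports no verdict.
Trained networks look in a picture, given as the dict that the camera call returned (one of the last four; its "shot" number tells which), for a name from the list of things; names that differ only in an ending like _2 or _b are one class to them, and where a whole thing is asked for, a point or a joint stands for the part that bears it (a point fixed in the world has none). Each returns a list of dicts, best first, with "score" (0 to 1); they miss things now and then, are a little off and sometimes report something else, mostly with a low value. They report only what shows in the picture. A call takes as long as a camera call. They do not tell look-alikes from the thing itself.
- env.boxes_of(query, picture): "uv" ([column, row] in pixels, amid what is visible of it).
The state is a dict: "clock": time; "q": joint angles; "joint_vel": joint speeds; "joint_torque": joint torques, N m; "tcp_pos": TCP position; "tcp_rot": TCP orientation; "force": force on the tool from outside, world axes, zero at the start; "torque": the same for the moment, N m; "width": finger opening in m.
Only numpy, scipy, OpenCV 4.12 (cv2) and the standard library are available. Lean on these libraries where they do the work, as an engineer would, in place of code of your own. Each camera call takes 0.05 s, during which the arm holds its last target.

## Task

The gauge test is finished: unload the dead-weight tester. Take the steel weights off its piston one at a time from the top down, and set each one (do not drop it) into the recess of its own size in the weight tray, lying flat on the recess floor, before fetching the next. Do not disturb the amber glass lens or the white ceramic bush on the bench.

Things in the scene. Friction and masses are not known exactly. Their poses are not given: they have to be found in the camera images.
- weight_23_center (a point): Loose steel test weight, the smallest of four: upright disc 23 mm across, 26 mm high, lower edge bevelled 2 mm, 0.085 kg. Starts at the top of the stack on the tester's piston. Point: its centre, 13 mm above its underside; z up its axis. Belongs in the 37 mm recess. A 10 mm wide, 4 mm high spigot on each weight sits loosely in a blind bore under the one above; it lifts straight out.
- weight_38_center (a point): Loose steel test weight, the second smallest of four: upright disc 38 mm across, 26 mm high, lower edge bevelled 2 mm, 0.23 kg. Starts second from the top. Point: its centre, 13 mm above its underside; z up its axis. Belongs in the 52 mm recess. It sits loosely on the spigot of the weight below.
- weight_53_center (a point): Loose steel test weight, the second largest of four: upright disc 53 mm across, 26 mm high, lower edge bevelled 2 mm, 0.45 kg. Starts third from the top. Point: its centre, 13 mm above its underside; z up its axis. Belongs in the 67 mm recess. The fixed tester below has a gauge 140 mm to the -y side of the stack (84 mm across, top 176 mm above the bench).
- weight_68_center (a point): Loose steel test weight, the largest of four: upright disc 68 mm across, 26 mm high, lower edge bevelled 2 mm, 0.74 kg. Starts at the bottom, on the piston's carrier disc (68 mm across, its top 120 mm above the bench). Point: its centre, 13 mm above its underside; z up its axis. Belongs in the 82 mm recess. The tester's grey casing is 60 mm high; its hand screw, up to 130 mm high, is on the robot's side.
- nest_37: Wooden block 96 mm square, 18 mm high, with one round black-lined recess 37 mm across, 7 mm deep, in its middle, for the 23 mm weight. One of four fixed two by two, in any order, 98 mm apart, in a low square tray (208 mm). Origin: centre of its underside, 6 mm above the bench; z up, x and y along its sides. Recess floor 11 mm above the origin, top 18 mm.
- nest_52: Wooden block 96 mm square, 18 mm high, with one round black-lined recess 52 mm across, 7 mm deep, in its middle, for the 38 mm weight. One of four fixed two by two, in any order, 98 mm apart, in a low square tray (208 mm). Origin: centre of its underside, 6 mm above the bench; z up, x and y along its sides. Recess floor 11 mm above the origin, top 18 mm.
- nest_67: Wooden block 96 mm square, 18 mm high, with one round black-lined recess 67 mm across, 7 mm deep, in its middle, for the 53 mm weight. One of four fixed two by two, in any order, 98 mm apart, in a low square tray (208 mm). Origin: centre of its underside, 6 mm above the bench; z up, x and y along its sides. Recess floor 11 mm above the origin, top 18 mm.
- nest_82: Wooden block 96 mm square, 18 mm high, with one round black-lined recess 82 mm across, 7 mm deep, in its middle, for the 68 mm weight. One of four fixed two by two, in any order, 98 mm apart, in a low square tray (208 mm). Origin: centre of its underside, 6 mm above the bench; z up, x and y along its sides. Recess floor 11 mm above the origin, top 18 mm.
- lens: Bystander: amber glass gauge lens, a disc 70 mm across and 7 mm thick lying loose on the bench. Origin: centre of its underside. To be left alone.
- bush: Bystander: white ribbed ceramic insulator bush, 40 mm across and 46 mm high, standing loose on the bench. Origin: centre of its underside. To be left alone.
Not all that is in view belongs to the job. What is shaped like the part that bears weight_68_center but purple is not meant. What is shaped like the part that bears weight_53_center but blue is not meant.

How it is judged:
By the outcome, as a careful person would: the job done as asked, in the order asked, and still so for the second after the job is handed in, with the robot touching nothing.
It also fails if it takes over 134 s, if anything falls off the work surface, if the arm or the gripper's body presses on something with over 40 N, if the wrist force passes 120 N, or if a joint passes its speed limit or range.

## Working session

There is one attempt and no reset: what is moved stays moved. The work goes in short steps, Python scripts to look and compute and a tool call to move; the robot and the scene stay as the last step left them, time stands still between calls to the robot, and variables do not carry over. Pictures are saved under pics/ and viewed, and the job is handed in when it is done.

Besides the shell and the picture viewer there is one more tool, called after "Emit:" as name(argument=value, ...) on one line, values as JSON. send_rows: Moves the arm, as the interface text tells. Its arguments: {"type":"object","properties":{"targets":{"type":"array"},"grip_force":{"type":"number"}},"required":["targets"]}

```bash
ls; mkdir -p pics; python3 - <<'E'
from station import env
import cv2,pickle
s=env.get_state();print(s, env.grip_depth)
for n in ["side","top","wrist"]:
    p=env.get_image(n); cv2.imwrite(f"pics/{n}0.png",p["frame"][:,:,::-1]); pickle.dump(p,open(f"{n}0.pkl","wb"))
    print(n,p["intrinsics"].tolist(),(-p["R"].T@p["t"]).round(3),p["R"].round(2).tolist())
    for q in ["weight_23_center","weight_38_center","weight_53_center","weight_68_center","nest_37","nest_52","nest_67","nest_82","lens","bush"]:
        print(q,[(list(map(int,d["uv"])),round(d["score"],2)) for d in env.boxes_of(q,p)])
E
```

```text
pics
{'clock': 0.0, 'q': array([ 1.11050968,  0.61592253, -0.0126383 ,  1.4248773 ,  0.00808209,
        1.10339283, -0.04041082]), 'joint_vel': array([0.0001849 , 0.00140761, 0.00129835, 0.00082562, 0.00016685,
       0.00010402, 0.00036727]), 'joint_torque': array([ 1.66796244e-04, -4.58943057e+01,  2.08978700e-01, -1.65746212e+01,
       -6.11398928e-02,  2.05949473e-02,  2.49581399e-04]), 'tcp_pos': array([ 0.27287187, -0.58902394,  0.19568619]), 'tcp_rot': array([ 9.76562880e-01,  2.15228520e-01, -2.78273896e-04, -1.24456381e-03]), 'force': array([ 0.54669613,  0.04633304, -0.06835203]), 'torque': array([-0.02460617,  0.01716271,  0.00032704]), 'width': 0.09276489191766131} 0.0188
side [[493.77760863463527, 0.0, 332.86060336635484], [0.0, 493.77760863463527, 201.23099554631878], [0.0, 0.0, 1.0]] [0.175 0.991 0.83 ] [[-0.91, -0.41, 0.01], [-0.23, 0.51, -0.83], [0.33, -0.76, -0.56]]
weight_23_center []
weight_38_center [([315, 233], 0.71)]
weight_53_center [([241, 288], 0.82), ([317, 242], 0.77)]
weight_68_center [([266, 324], 0.95), ([312, 252], 0.85), ([305, 203], 0.2)]
nest_37 
[... 853 characters left out ...]
 ([399, 237], 0.7), ([408, 274], 0.59)]
nest_52 [([450, 267], 0.91), ([437, 227], 0.78), ([399, 237], 0.7), ([408, 274], 0.59)]
nest_67 [([450, 267], 0.91), ([437, 227], 0.78), ([399, 237], 0.7), ([408, 274], 0.59)]
nest_82 [([450, 267], 0.91), ([437, 227], 0.78), ([399, 237], 0.7), ([408, 274], 0.59)]
lens [([306, 163], 0.66)]
bush [([352, 161], 0.55)]
wrist [[326.6656867020881, 0.0, 320.25529159370865], [0.0, 326.6656867020881, 197.68813413464898], [0.0, 0.0, 1.0]] [ 0.335 -0.562  0.385] [[0.42, -0.91, -0.0], [-0.88, -0.41, 0.25], [-0.22, -0.1, -0.97]]
weight_23_center []
weight_38_center []
weight_53_center []
weight_68_center []
nest_37 []
nest_52 []
nest_67 []
nest_82 []
lens []
bush []
```

View pics/side0.png

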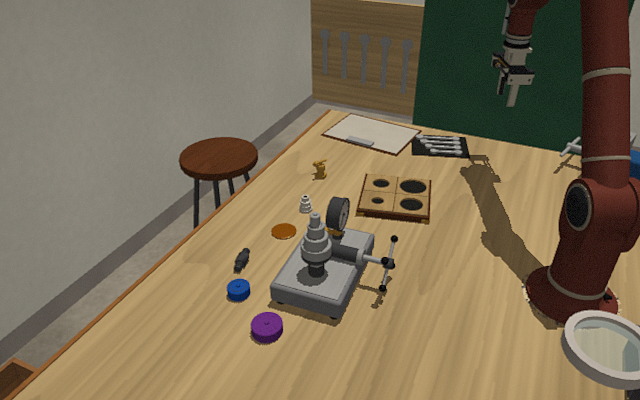

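View pics/top0.png

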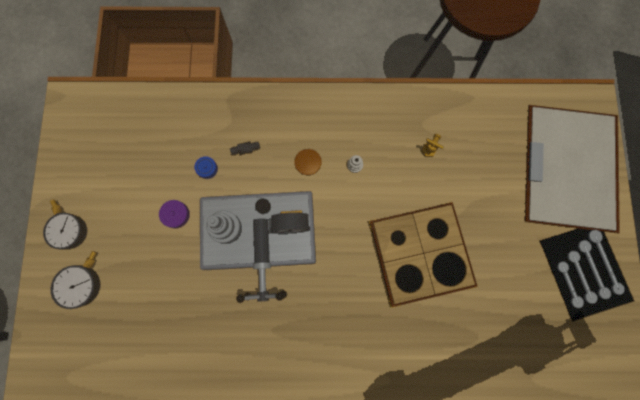

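View pics/wrist0.png

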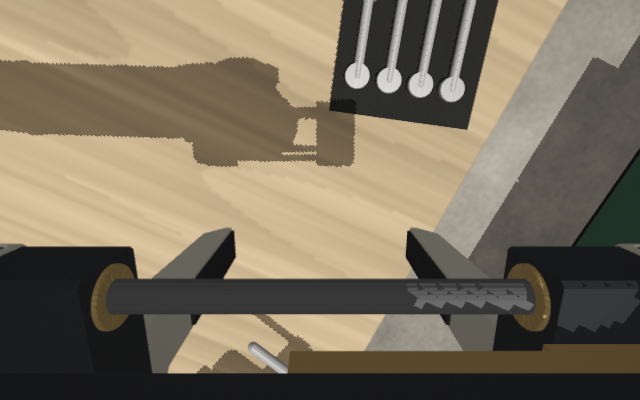

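The candidates for the steel weights are the grey stack at top (222,227) / side (315,240), the blue disc at top (205,168) and the purple disc at top (173,213). The grey stack on the tester is the one meant, since blue and purple are ruled out by name. The tray recesses in the top view are small (398,237), next (437,228), third (408,277) and largest (449,268).

```bash
cat > h.py <<'E'
import numpy as np,pickle,cv2
from scipy.optimize import least_squares
def cloud(p):
    K=p["intrinsics"];z=p["z_map"].astype(float);v,u=np.mgrid[:z.shape[0],:z.shape[1]]
    c=np.stack([(u-K[0,2])/K[0,0]*z,(v-K[1,2])/K[1,1]*z,z],-1)
    w=(c-p["t"])@p["R"]; w[z==0]=np.nan; return w
def onplane(p,u,v,h):
    K=p["intrinsics"];d=np.array([(u-K[0,2])/K[0,0],(v-K[1,2])/K[1,1],1.])@p["R"];o=-p["R"].T@p["t"]
    return o+d*(h-o[2])/d[2]
E
python3 - <<'E'
from h import *
t=pickle.load(open("top0.pkl","rb"));s=pickle.load(open("side0.pkl","rb"))
for n,p,roi in (("top",t,(190,245,195,270)),("side",s,(200,290,285,345))):
    w=cloud(p);r0,r1,c0,c1=roi;P=w[r0:r1,c0:c1].reshape(-1,3);P=P[np.isfinite(P[:,0])]
    print(n,"z hist")
    h,e=np.histogram(P[:,2],bins=np.arange(0.05,0.26,.004))
    print([(round(a,3),b) for a,b in zip(e,h) if b])
    # layers tops
    for zz,nm in ((.228,"sp23"),(.224,'23'),(.198,'38'),(.172,'53'),(.146,'68')):
        L=P[abs(P[:,2]-zz)<.003]
        if len(L): print(nm,len(L),L.min(0).round(4),L.max(0).round(4))
w=cloud(t)
for u,v in ((398,237),(437,228),(408,277),(449,268)):
    # black mask on top plane
    f=t["frame"].astype(int).sum(2)
    m=(f<110).astype(np.uint8)
    nlab,lab=cv2.connectedComponents(m)
    l=lab[v,u];mm=(lab==l).astype(np.uint8)
    cs=max(cv2.findContours(mm,cv2.RETR_EXTERNAL,cv2.CHAIN_APPROX_NONE)[0],key=len)[:,0,:]
    X=np.array([onplane(t,a,b,.024) for a,b in cs])[:,:2]
    F=least_squares(lambda q:np.hypot(*(X-q[:2]).T)-q[2],[*X.mean(0),.02])
    print((u,v),l,F.x.round(4),"z",w[v,u].round(4), mm.sum())
for nm,(u,v) in dict(lens=(306,163),bush=(355,161),gauge=(291,222),screw1=(240,295),screw2=(280,295)).items(): print(nm,w[v,u].round(3))
big=cv2.resize(t["frame"][130:320,150:490],None,fx=2.3,fy=2.3,interpolation=cv2.INTER_CUBIC);cv2.imwrite("pics/crop1.png",big[:,:,::-1])
big=cv2.resize(s["frame"][150:350,230:450],None,fx=3,fy=3,interpolation=cv2.INTER_CUBIC);cv2.imwrite("pics/crop2.png",big[:,:,::-1])
E
```

```text
top z hist
[(np.float64(0.05), np.int64(13)), (np.float64(0.054), np.int64(358)), (np.float64(0.058), np.int64(1417)), (np.float64(0.062), np.int64(165)), (np.float64(0.066), np.int64(6)), (np.float64(0.07), np.int64(47)), (np.float64(0.074), np.int64(131)), (np.float64(0.078), np.int64(41)), (np.float64(0.082), np.int64(39)), (np.float64(0.086), np.int64(109)), (np.float64(0.09), np.int64(186)), (np.float64(0.094), np.int64(27)), (np.float64(0.106), np.int64(1)), (np.float64(0.11), np.int64(8)), (np.float64(0.114), np.int64(8)), (np.float64(0.118), np.int64(5)), (np.float64(0.122), np.int64(14)), (np.float64(0.126), np.int64(14)), (np.float64(0.13), np.int64(8)), (np.float64(0.134), np.int64(15)), (np.float64(0.138), np.int64(42)), (np.float64(0.142), np.int64(195)), (np.float64(0.146), np.int64(25)), (np.float64(0.15), np.int64(8)), (np.float64(0.154), np.int64(16)), (np.float64(0.158), np.int64(10)), (np.float64(0.162), np.int64(16)), (np.float64(0.166), np.int64(95)), (np.float64(0.17), np.int64(99)), (np.float64(0.174), np.int64(8)), (np.float64(0.178), np.int64(6)), (np.float64
[... 2241 characters left out ...]
int64(12))]
sp23 16 [0.5387 0.2261 0.2251] [0.554  0.239  0.2285]
23 46 [0.5385 0.2257 0.2211] [0.5599 0.2438 0.2264]
38 89 [0.5297 0.2173 0.1951] [0.5671 0.2521 0.2006]
53 204 [0.5212 0.0888 0.169 ] [0.5739 0.2621 0.175 ]
68 202 [0.5153 0.0797 0.1431] [0.5807 0.2682 0.1489]
(398, 237) 272 [ 0.5375 -0.1584  0.014 ] z [ 0.5394 -0.1613  0.013 ] 126
(437, 228) 262 [ 0.5598 -0.2535  0.0219] z [ 0.5613 -0.2557  0.0156] 289
(408, 277) 284 [ 0.442  -0.1809  0.0298] z [ 0.4447 -0.1815  0.015 ] 556
(449, 268) 283 [ 0.4645 -0.2759  0.037 ] z [ 0.4661 -0.2798  0.0143] 837
lens [0.726 0.063 0.005]
bush [ 0.719 -0.057  0.048]
gauge [0.553 0.086 0.173]
screw1 [0.407 0.193 0.121]
screw2 [0.408 0.109 0.129]
```

View pics/crop1.png

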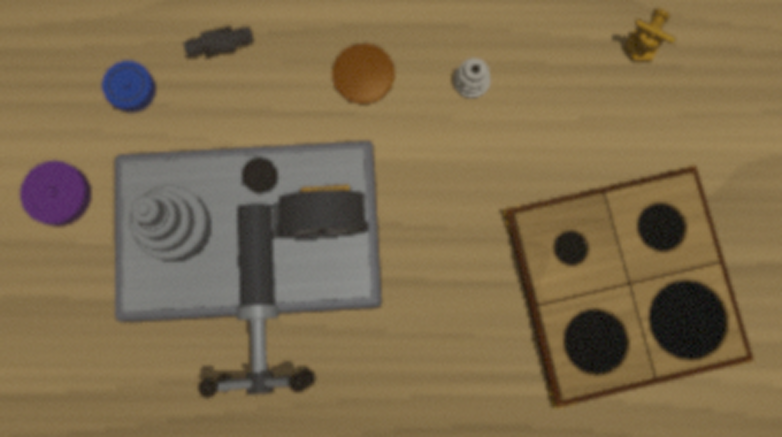

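View pics/crop2.png

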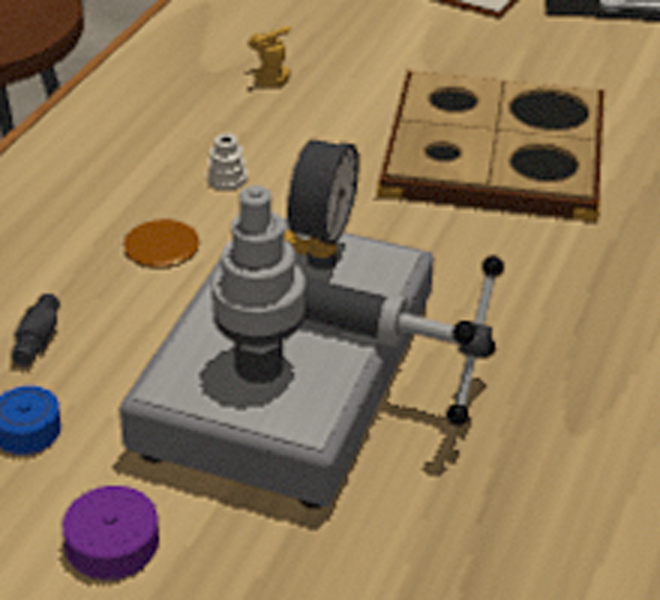

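```bash
cat >> h.py <<'E'
from scipy.spatial.transform import Rotation as Ro
def delta(s,pos,yaw=90):
    R0=Ro.from_quat(s["tcp_rot"]); c,d=np.cos(np.radians(yaw)),np.sin(np.radians(yaw))
    T=Ro.from_matrix(np.array([[c,d,0],[d,-c,0],[0,0,-1]]))
    return (R0.inv().apply(np.array(pos)-s["tcp_pos"])).round(4),(R0.inv()*T).as_rotvec(degrees=True).round(2)
E
python3 - <<'E'
from h import *
from station import env
print(delta(env.get_state(),[.501,-.217,.27]))
E
```

```text
(array([ 0.3634, -0.2425, -0.0731]), array([-0.000e+00, -1.000e-02, -6.514e+01]))
```

Emit:
send_rows(targets=[{"gripper":0,"delta_pos":[0.04,-0.03,-0.04],"delta_rot":[0,0,-8]},{"gripper":0,"delta_pos":[0.08,-0.055,-0.073],"delta_rot":[0,0,-18]},{"gripper":0,"delta_pos":[0.13,-0.087,-0.073],"delta_rot":[0,0,-28]},{"gripper":0,"delta_pos":[0.18,-0.12,-0.073],"delta_rot":[0,0,-38]},{"gripper":0,"delta_pos":[0.23,-0.153,-0.073],"delta_rot":[0,0,-48]},{"gripper":0,"delta_pos":[0.28,-0.187,-0.073],"delta_rot":[0,0,-58]},{"gripper":0,"delta_pos":[0.33,-0.22,-0.073],"delta_rot":[0,0,-65.1]},{"gripper":0,"delta_pos":[0.363,-0.242,-0.073],"delta_rot":[0,0,-65.1]},{"gripper":0,"delta_pos":[0.363,-0.242,-0.073],"delta_rot":[0,0,-65.1]},{"gripper":0,"delta_pos":[0.363,-0.242,-0.073],"delta_rot":[0,0,-65.1]},{"gripper":0,"delta_pos":[0.363,-0.242,-0.073],"delta_rot":[0,0,-65.1]}])

```text
clock: 3.02
tcp_pos: [0.5, -0.2196, 0.2698]
tcp_rot: [0.709, 0.706, -0.001, 0.0]
force: [-0.1, 0.1, -0.2]
width: 0.093
```

```bash
python3 - <<'E'
from h import *
from station import env
p=env.get_image("wrist");cv2.imwrite("pics/w1.png",p["frame"][:,:,::-1]);pickle.dump(p,open("w1.pkl","wb"))
s=env.get_state();print(s["clock"],s["q"].round(2),s["tcp_pos"])
for d in env.boxes_of("nest_82",p):
    print(d["uv"],d["score"],onplane(p,*d["uv"],.017).round(4))
print(delta(s,[.548,.232,.27]))
E
```

```text
3.075 [ 0.63  0.41 -0.37  1.61  0.16  1.16  0.21] [ 0.50000401 -0.21942388  0.26978642]
[276.7, 135.4] 0.93 [ 0.442  -0.1786  0.017 ]
[366.2, 188.7] 0.76 [ 0.5632 -0.2515  0.017 ]
[350.9, 118.0] 0.66 [ 0.5401 -0.1565  0.017 ]
[295.3, 203.8] 0.56 [ 0.4646 -0.2729  0.017 ]
(array([ 0.4516,  0.0462, -0.0006]), array([-0.03,  0.04, -0.23]))
```

View pics/w1.png

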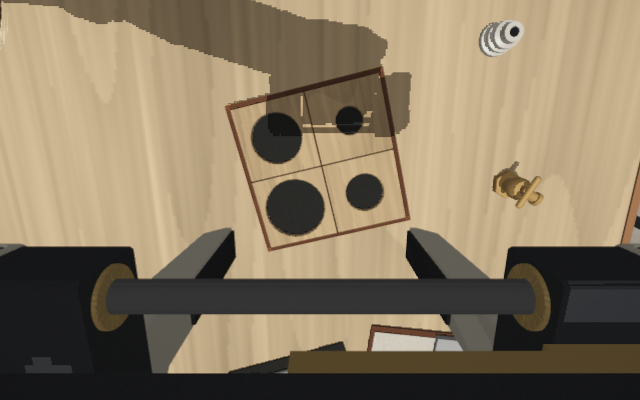

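The wrist view shows all four recesses clear: 53's at (277,137), 68's at (295,207), 23's at (349,120) and 38's at (365,191). Their positions agree with the top camera within about 3 mm. Next I go to the stack.

Emit:
send_rows(targets=[{"gripper":0,"delta_pos":[0.06,0.006,0],"delta_rot":[0,0,0]},{"gripper":0,"delta_pos":[0.12,0.012,0],"delta_rot":[0,0,0]},{"gripper":0,"delta_pos":[0.18,0.018,0],"delta_rot":[0,0,0]},{"gripper":0,"delta_pos":[0.24,0.024,0],"delta_rot":[0,0,0]},{"gripper":0,"delta_pos":[0.3,0.031,0],"delta_rot":[0,0,0]},{"gripper":0,"delta_pos":[0.36,0.037,0],"delta_rot":[0,0,0]},{"gripper":0,"delta_pos":[0.41,0.042,0],"delta_rot":[0,0,0]},{"gripper":0,"delta_pos":[0.44,0.046,0],"delta_rot":[0,0,0]},{"gripper":0,"delta_pos":[0.4515,0.046,0],"delta_rot":[0,0,0]},{"gripper":0,"delta_pos":[0.4515,0.046,0],"delta_rot":[0,0,0]},{"gripper":0,"delta_pos":[0.4515,0.046,0],"delta_rot":[0,0,0]},{"gripper":0,"delta_pos":[0.4515,0.046,0],"delta_rot":[0,0,0]}])

```text
clock: 4.62
tcp_pos: [0.5483, 0.2303, 0.2697]
tcp_rot: [0.709, 0.705, -0.001, 0.001]
force: [0.3, 0.5, 0.0]
width: 0.093
```

```bash
python3 - <<'E'
from h import *
from station import env
p=env.get_image("wrist");cv2.imwrite("pics/w2.png",p["frame"][:,:,::-1]);pickle.dump(p,open("w2.pkl","wb"))
s=env.get_state();print(s["clock"],s["q"].round(2),s["tcp_pos"],s["force"])
for n,h in (("23",.224),("38",.198),("53",.172),("68",.146)):
  for d in env.boxes_of(f"weight_{n}_center",p):
    print(n,d["uv"],d["score"],onplane(p,*d["uv"],h).round(4))
w=cloud(p).reshape(-1,3)
for zz in (.224,.198,.172,.146):
    L=w[(abs(w[:,2]-zz)<.0025)&(abs(w[:,0]-.548)<.05)&(abs(w[:,1]-.232)<.05)]
    if len(L): print(zz,len(L),L.min(0).round(4),L.max(0).round(4),((L.min(0)+L.max(0))/2).round(4))
E
```

```text
4.675 [-0.16  0.5  -0.46  1.47  0.23  1.23 -0.65] [0.54814753 0.23066104 0.26972989] [-0.12395312  0.31209327  0.46373102]
23 [320.4, 202.9] 0.92 [0.5483 0.2344 0.224 ]
38 [317.4, 184.9] 0.77 [0.5459 0.2425 0.198 ]
53 [444.2, 100.5] 0.93 [0.6526 0.3088 0.172 ]
53 [315.1, 174.3] 0.56 [0.5437 0.2466 0.172 ]
68 [331.7, 155.9] 0.81 [0.5593 0.2596 0.146 ]
68 [356.9, 42.3] 0.8 [0.5811 0.3592 0.146 ]
0.224 574 [0.5383 0.2197 0.2217] [0.5607 0.2426 0.2262] [0.5495 0.2311 0.2239]
0.198 753 [0.5291 0.2133 0.1956] [0.5669 0.2499 0.2004] [0.548  0.2316 0.198 ]
0.172 931 [0.5217 0.2123 0.1696] [0.5741 0.2584 0.1743] [0.5479 0.2354 0.172 ]
0.146 890 [0.5154 0.2002 0.1435] [0.5823 0.2643 0.1484] [0.5488 0.2322 0.146 ]
```

View pics/w2.png

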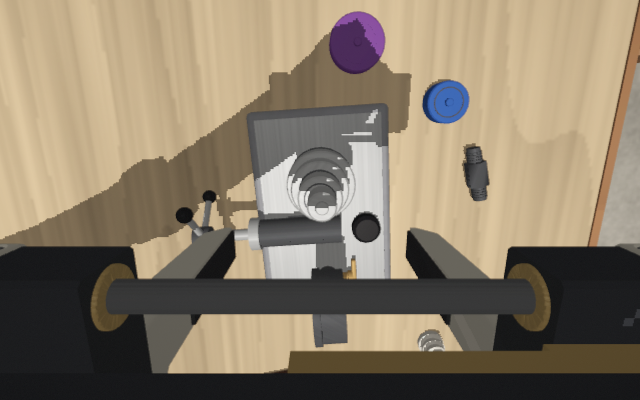

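The wrist view shows the grey stack at (320,200), with the 23 mm weight on top. The blue disc (445,101) and purple disc (357,42) are separate. Now the first grasp.

Emit:
send_rows(targets=[{"gripper":0,"delta_pos":[0.0008,0.0005,0.03],"delta_rot":[0,0,0]},{"gripper":0,"delta_pos":[0.0008,0.0005,0.05],"delta_rot":[0,0,0]},{"gripper":0,"delta_pos":[0.0008,0.0005,0.0627],"delta_rot":[0,0,0]},{"gripper":0,"delta_pos":[0.0008,0.0005,0.0627],"delta_rot":[0,0,0]},{"gripper":0,"delta_pos":[0.0008,0.0005,0.0627],"delta_rot":[0,0,0]},{"gripper":150,"delta_pos":[0.0008,0.0005,0.0627],"delta_rot":[0,0,0]},{"gripper":150,"delta_pos":[0.0008,0.0005,0.0627],"delta_rot":[0,0,0]},{"gripper":150,"delta_pos":[0.0008,0.0005,0.0627],"delta_rot":[0,0,0]},{"gripper":150,"delta_pos":[0.0008,0.0005,0.0627],"delta_rot":[0,0,0]}], grip_force=15)

```text
clock: 6.0
tcp_pos: [0.5484, 0.2326, 0.2071]
tcp_rot: [0.709, 0.706, -0.0, 0.0]
force: [-0.2, -0.2, -0.4]
width: 0.0574
```

```bash
python3 - <<'E'
from h import *
from station import env
p=env.get_image("wrist");cv2.imwrite("pics/w3.png",p["frame"][150:400,180:460,::-1].repeat(2,0).repeat(2,1));
s=env.get_state();print(s["clock"],s["tcp_pos"],s["force"],s["width"])
E
```

```text
6.05 [0.54835615 0.23257767 0.20700699] [-0.19931216  0.23879048 -0.94538318] 0.05398541864601403
```

View pics/w3.png

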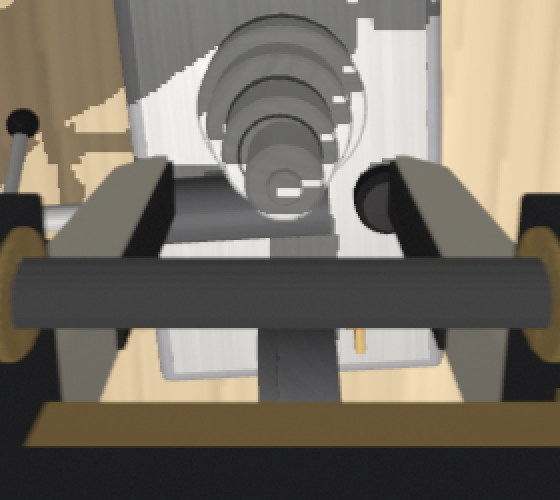

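The fingers straddle the weight evenly: inner edges at about 165 and 400, weight centred at about 284 in the crop. I continue closing.

Emit:
send_rows(targets=[{"gripper":215,"delta_pos":[0,0,0],"delta_rot":[0,0,0]},{"gripper":215,"delta_pos":[0,0,0],"delta_rot":[0,0,0]},{"gripper":215,"delta_pos":[0,0,0],"delta_rot":[0,0,0]},{"gripper":215,"delta_pos":[0,0,0],"delta_rot":[0,0,0]},{"gripper":215,"delta_pos":[0,0,0],"delta_rot":[0,0,0]},{"gripper":215,"delta_pos":[0,0,0],"delta_rot":[0,0,0]},{"gripper":215,"delta_pos":[0,0,0],"delta_rot":[0,0,0]}], grip_force=15)

```text
clock: 6.92
tcp_pos: [0.5484, 0.2325, 0.207]
tcp_rot: [0.709, 0.706, -0.0, 0.0]
force: [0.0, 0.1, 0.1]
width: 0.0142
```

```bash
python3 - <<'E'
from h import *
from station import env
for n,(a,b,c,d) in dict(wrist=(150,400,180,460),side=(180,300,240,400)).items():
    p=env.get_image(n);f=p["frame"][a:b,c:d];k=2 if n=="wrist" else 4
    cv2.imwrite(f"pics/{n}4.png",cv2.resize(f,None,fx=k,fy=k)[:,:,::-1]);
s=env.get_state();print(s["clock"],s["tcp_pos"],s["force"],s["width"])
E
```

```text
7.025 [0.54837029 0.23253618 0.20700528] [-0.15619375 -0.56019133 -0.71314294] 0.014475218181074244
```

View pics/wrist4.png

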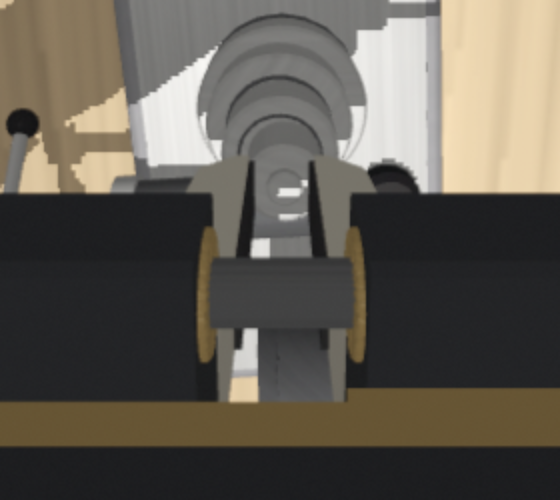

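View pics/side4.png

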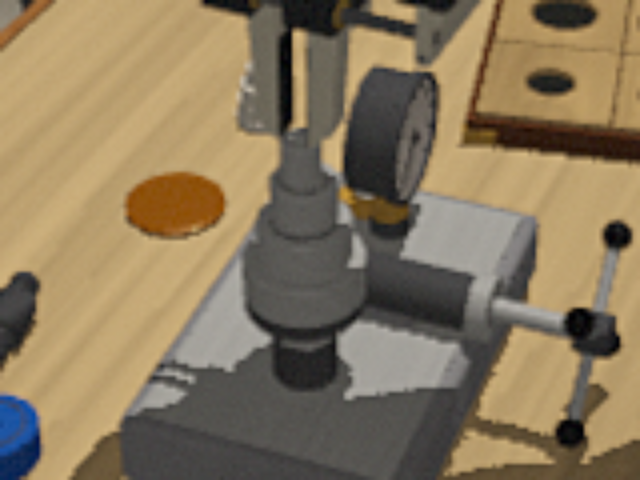

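```bash
python3 - <<'E'
from h import *
from station import env
for n in ("side","wrist","top"):
    p=env.get_image(n); pickle.dump(p,open(n+"5.pkl","wb")); W=cloud(p); w=W.reshape(-1,3)
    L=w[(abs(w[:,0]-.548)<.08)&(abs(w[:,1]-.232)<.03)&(w[:,2]>.17)&(w[:,2]<.30)]
    print(n,len(L))
    for z0 in np.arange(.17,.30,.006):
        M=L[(L[:,2]>=z0)&(L[:,2]<z0+.006)]
        if len(M): print(round(z0,3),len(M),M.min(0)[:2].round(3),M.max(0)[:2].round(3), "y",np.percentile(M[:,1],[5,50,95]).round(3))
p=pickle.load(open("side5.pkl","rb"));W=cloud(p)
for u in range(298,332,3):print(u,[tuple((W[v,u]*1000).round().astype(int)) if np.isfinite(W[v,u,0]) else None for v in (205,210,213,218,225)])
E
```

```text
side 1008
0.17 111 [0.52  0.214] [0.573 0.262] y [0.226 0.247 0.258]
0.176 34 [0.528 0.227] [0.562 0.252] y [0.233 0.248 0.251]
0.182 48 [0.529 0.224] [0.561 0.253] y [0.23  0.248 0.252]
0.188 37 [0.528 0.225] [0.561 0.252] y [0.226 0.247 0.251]
0.194 103 [0.529 0.215] [0.567 0.253] y [0.221 0.24  0.251]
0.2 19 [0.538 0.232] [0.555 0.244] y [0.233 0.242 0.244]
0.206 26 [0.539 0.232] [0.56  0.247] y [0.233 0.241 0.245]
0.212 23 [0.538 0.232] [0.561 0.245] y [0.234 0.241 0.245]
0.218 40 [0.538 0.23 ] [0.56  0.248] y [0.235 0.24  0.245]
0.224 25 [0.536 0.228] [0.562 0.243] y [0.228 0.236 0.243]
0.23 28 [0.532 0.228] [0.57  0.244] y [0.229 0.241 0.243]
0.236 43 [0.527 0.226] [0.569 0.244] y [0.228 0.242 0.244]
0.242 45 [0.526 0.229] [0.571 0.244] y [0.23  0.242 0.243]
0.248 53 [0.526 0.228] [0.57  0.245] y [0.229 0.241 0.245]
0.254 43 [0.526 0.227] [0.571 0.245] y [0.229 0.242 0.244]
0.26 48 [0.525 0.223] [0.57  0.245] y [0.228 0.242 0.245]
0.266 54 [0.524 0.224] [0.573 0.245] y [0.228 0.242 0.245]
0.272 48 [0.525 0.226] [0.571 0.246] y [0.229 0.242 0.245]
0.278 60 [0.523 0.227] [0.572 0
[... 4786 characters left out ...]
27), np.int64(228), np.int64(251)), (np.int64(528), np.int64(226), np.int64(236)), (np.int64(663), np.int64(-66), np.int64(-1)), (np.int64(571), np.int64(132), np.int64(140)), (np.int64(604), np.int64(61), np.int64(61))]
328 [(np.int64(571), np.int64(115), np.int64(167)), (np.int64(569), np.int64(120), np.int64(156)), (np.int64(566), np.int64(127), np.int64(153)), (np.int64(562), np.int64(135), np.int64(145)), (np.int64(564), np.int64(131), np.int64(121))]
331 [(np.int64(564), np.int64(113), np.int64(168)), (np.int64(560), np.int64(123), np.int64(161)), (np.int64(559), np.int64(125), np.int64(154)), (np.int64(557), np.int64(129), np.int64(143)), (np.int64(555), np.int64(134), np.int64(126))]
```

```bash
python3 - <<'E'
from h import *
for f,tz in (("w2.pkl",.2697),("wrist5.pkl",.207),("side5.pkl",.207),("wrist0.pkl",.1957),("side0.pkl",.1957)):
    p=pickle.load(open(f,"rb"));w=cloud(p).reshape(-1,3)
    if f.endswith("0.pkl"): c=[.273,-.589]
    else: c=[.548,.2315]
    L=w[(np.hypot(w[:,0]-c[0],w[:,1]-c[1])<.075)&(w[:,2]>tz-.01)&(w[:,2]<tz+.06)]
    h,e=np.histogram(L[:,2]-tz,bins=np.arange(-.01,.06,.003));print(f,[(round(a*1000),int(b)) for a,b in zip(e,h)])
E
```

```text
w2.pkl [(-10, 0), (-7, 0), (-4, 0), (-1, 0), (2, 0), (5, 0), (8, 0), (11, 0), (14, 0), (17, 0), (20, 34), (23, 148), (26, 184), (29, 207), (32, 227), (35, 232), (38, 246), (41, 284), (44, 282), (47, 306), (50, 297), (53, 313), (56, 323)]
wrist5.pkl [(-10, 837), (-7, 49), (-4, 47), (-1, 53), (2, 48), (5, 55), (8, 46), (11, 57), (14, 342), (17, 386), (20, 265), (23, 88), (26, 83), (29, 104), (32, 146), (35, 168), (38, 129), (41, 159), (44, 183), (47, 141), (50, 103), (53, 131), (56, 113)]
side5.pkl [(-10, 46), (-7, 9), (-4, 10), (-1, 11), (2, 15), (5, 13), (8, 10), (11, 12), (14, 28), (17, 12), (20, 13), (23, 16), (26, 12), (29, 19), (32, 24), (35, 24), (38, 21), (41, 24), (44, 29), (47, 18), (50, 25), (53, 22), (56, 26)]
wrist0.pkl [(-10, 0), (-7, 0), (-4, 0), (-1, 0), (2, 0), (5, 0), (8, 0), (11, 0), (14, 0), (17, 0), (20, 9), (23, 135), (26, 154), (29, 207), (32, 202), (35, 249), (38, 229), (41, 283), (44, 267), (47, 302), (50, 294), (53, 323), (56, 315)]
side0.pkl [(-10, 0), (-7, 0), (-4, 0), (-1, 0), (2, 0), (5, 0), (8, 0), (11, 0), (14, 0), (17, 0), (20, 4), (23, 10), (26, 8), (29, 12), (32, 15), (35, 13), (38, 11), (41, 11), (44, 20), (47, 9), (50, 12), (53, 13), (56, 15)]
```

The fingers closed on air. The depth data from both cameras shows the real finger tips about 22 mm above the reported TCP, the same at the start, when open and when closed. I will correct for that: reopen and go 21.5 mm deeper.

Emit:
send_rows(targets=[{"gripper":80,"delta_pos":[-0.003,0.0005,-0.006],"delta_rot":[0,0,0]},{"gripper":80,"delta_pos":[-0.003,0.0005,-0.006],"delta_rot":[0,0,0]},{"gripper":80,"delta_pos":[-0.003,0.0005,-0.006],"delta_rot":[0,0,0]},{"gripper":80,"delta_pos":[-0.003,0.0005,-0.006],"delta_rot":[0,0,0]},{"gripper":80,"delta_pos":[-0.003,0.0005,-0.006],"delta_rot":[0,0,0]},{"gripper":80,"delta_pos":[-0.003,0.0005,0.005],"delta_rot":[0,0,0]},{"gripper":80,"delta_pos":[-0.003,0.0005,0.015],"delta_rot":[0,0,0]},{"gripper":80,"delta_pos":[-0.003,0.0005,0.0215],"delta_rot":[0,0,0]},{"gripper":80,"delta_pos":[-0.003,0.0005,0.0215],"delta_rot":[0,0,0]},{"gripper":80,"delta_pos":[-0.003,0.0005,0.0215],"delta_rot":[0,0,0]},{"gripper":215,"delta_pos":[-0.003,0.0005,0.0215],"delta_rot":[0,0,0]},{"gripper":215,"delta_pos":[-0.003,0.0005,0.0215],"delta_rot":[0,0,0]},{"gripper":215,"delta_pos":[-0.003,0.0005,0.0215],"delta_rot":[0,0,0]},{"gripper":215,"delta_pos":[-0.003,0.0005,0.0215],"delta_rot":[0,0,0]},{"gripper":215,"delta_pos":[-0.003,0.0005,0.0215],"delta_rot":[0,0,0]},{"gripper":215,"delta_pos":[-0.003,0.0005,0.0215],"delta_rot":[0,0,0]},{"gripper":215,"delta_pos":[-0.003,0.0005,0.0215],"delta_rot":[0,0,0]}], grip_force=15)

```text
clock: 9.3
tcp_pos: [0.5489, 0.2295, 0.1856]
tcp_rot: [0.709, 0.706, -0.0, 0.0]
force: [-0.6, -0.6, 0.3]
width: 0.0222
```

```bash
python3 - <<'E'
from h import *
from station import env
for n,(a,b,c,d) in dict(wrist=(150,400,180,460),side=(180,300,240,400)).items():
    p=env.get_image(n);f=p["frame"][a:b,c:d];k=2 if n=="wrist" else 4
    cv2.imwrite(f"pics/{n}6.png",cv2.resize(f,None,fx=k,fy=k)[:,:,::-1]);pickle.dump(p,open(n+"6.pkl","wb"))
s=env.get_state();print(s["clock"],s["tcp_pos"],s["force"],s["width"])
E
```

```text
9.4 [0.54890314 0.22953475 0.18555244] [ 0.22007884 -0.0274587   0.98318942] 0.02284777694091816
```

View pics/side6.png

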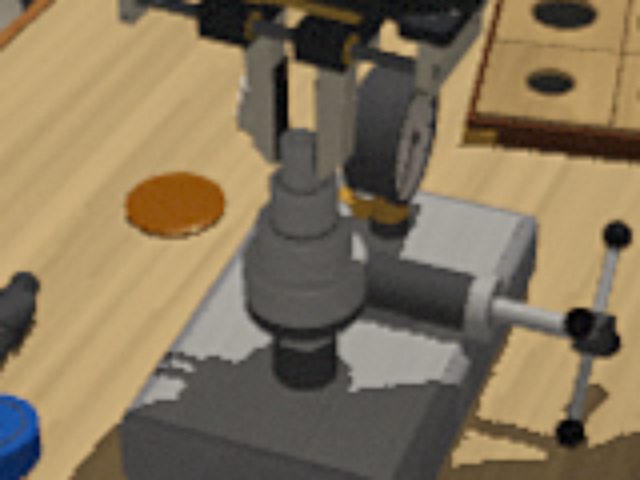

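The 23 mm weight is gripped (width 22.8 mm). Lift it and carry it above the 37 mm recess.

Emit:
send_rows(targets=[{"gripper":215,"delta_pos":[0,0,-0.01],"delta_rot":[0,0,0]},{"gripper":215,"delta_pos":[0,0,-0.04],"delta_rot":[0,0,0]},{"gripper":215,"delta_pos":[0,0,-0.07],"delta_rot":[0,0,0]},{"gripper":215,"delta_pos":[-0.03,-0.001,-0.07],"delta_rot":[0,0,0]},{"gripper":215,"delta_pos":[-0.08,-0.002,-0.07],"delta_rot":[0,0,0]},{"gripper":215,"delta_pos":[-0.13,-0.003,-0.07],"delta_rot":[0,0,0]},{"gripper":215,"delta_pos":[-0.18,-0.004,-0.07],"delta_rot":[0,0,0]},{"gripper":215,"delta_pos":[-0.23,-0.006,-0.07],"delta_rot":[0,0,0]},{"gripper":215,"delta_pos":[-0.28,-0.008,-0.07],"delta_rot":[0,0,0]},{"gripper":215,"delta_pos":[-0.33,-0.009,-0.03],"delta_rot":[0,0,0]},{"gripper":215,"delta_pos":[-0.37,-0.01,0.02],"delta_rot":[0,0,0]},{"gripper":215,"delta_pos":[-0.389,-0.0105,0.07],"delta_rot":[0,0,0]},{"gripper":215,"delta_pos":[-0.389,-0.0105,0.11],"delta_rot":[0,0,0]},{"gripper":215,"delta_pos":[-0.389,-0.0105,0.135],"delta_rot":[0,0,0]},{"gripper":215,"delta_pos":[-0.389,-0.0105,0.14],"delta_rot":[0,0,0]},{"gripper":215,"delta_pos":[-0.389,-0.0105,0.14],"delta_rot":[0,0,0]},{"gripper":215,"delta_pos":[-0.389,-0.0105,0.14],"delta_rot":[0,0,0]}])

```text
clock: 11.52
tcp_pos: [0.538, -0.1596, 0.0473]
tcp_rot: [0.709, 0.706, 0.001, 0.001]
force: [-0.4, -0.1, -0.5]
width: 0.0226
```

```bash
cat > look.py <<'E'
import sys
from h import *
from station import env
tag=sys.argv[1]; box=dict(wrist=(60,400,180,460),side=(140,260,320,480),top=(190,310,360,500))
if len(sys.argv)>2 and sys.argv[2]=="stack": box=dict(wrist=(100,400,180,460),side=(170,290,240,400),top=(180,280,170,310))
ims=[]
for n in ("wrist","side","top"):
    p=env.get_image(n);pickle.dump(p,open(f"{n}_{tag}.pkl","wb"));a,b,c,d=box[n];f=p["frame"][a:b,c:d]
    ims.append(cv2.resize(f,(int(400*(d-c)/(b-a)) if n=="wrist" else 400, 400 if n=="wrist" else 300),interpolation=cv2.INTER_CUBIC))
o=np.zeros((600,800,3),np.uint8);o[:400,:ims[0].shape[1]][:400]=ims[0][:, :400]
o[:300,400:]=ims[1];o[300:,400:]=ims[2];cv2.imwrite(f"pics/{tag}.png",o[:,:,::-1])
s=env.get_state();print(s["clock"],s["tcp_pos"].round(4),s["force"].round(1),round(s["width"],4))
E
python3 look.py a1
```

```text
11.675 [ 0.5374 -0.1596  0.0468] [ 0.4  0.4 -0.8] 0.0226
```

View pics/a1.png

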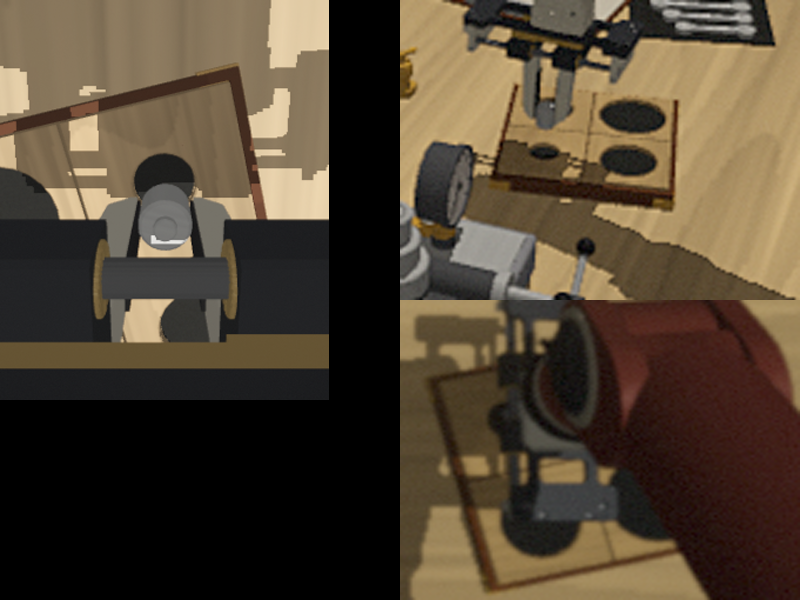

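```bash
python3 - <<'E'
from h import *
p=pickle.load(open("wrist_a1.pkl","rb"))
f=p["frame"].astype(int).sum(2)
for u in (316,320,324): print(u,f[180:225,u].tolist())
print(f[200,285:355].tolist())
print(onplane(p,320,189.5,.024),onplane(p,294,200,.024),onplane(p,346,200,.024))
w=cloud(p).reshape(-1,3);L=w[(w[:,2]>.07)&(w[:,2]<.09)&(abs(w[:,0]-.538)<.0105)&(abs(w[:,1]+.16)<.03)]
h,e=np.histogram(L[:,2],bins=np.arange(.07,.09,.002));print(e.round(3),h)
L=L[abs(L[:,2]-.0848)<.003];print(L.min(0),L.max(0),np.median(L[:,2]))
E
```

```text
316 [293, 294, 291, 292, 302, 310, 316, 312, 316, 299, 211, 112, 90, 88, 88, 88, 87, 89, 84, 87, 88, 87, 83, 82, 85, 79, 83, 84, 89, 90, 89, 80, 85, 89, 90, 86, 182, 286, 301, 303, 301, 303, 302, 302, 302]
320 [296, 301, 303, 308, 313, 316, 316, 316, 317, 292, 179, 98, 80, 86, 88, 80, 81, 83, 85, 87, 84, 84, 85, 87, 87, 88, 88, 83, 88, 93, 86, 87, 88, 88, 87, 151, 253, 297, 301, 301, 301, 300, 301, 297, 300]
324 [314, 315, 317, 318, 315, 316, 317, 318, 317, 310, 261, 135, 90, 88, 85, 82, 84, 86, 87, 81, 90, 86, 85, 87, 90, 88, 86, 82, 88, 89, 88, 89, 84, 84, 85, 142, 192, 284, 298, 299, 299, 298, 297, 297, 300]
[325, 325, 323, 319, 322, 326, 325, 326, 327, 329, 324, 311, 279, 199, 106, 83, 83, 84, 83, 87, 88, 88, 87, 84, 89, 86, 84, 87, 83, 87, 85, 88, 89, 86, 85, 84, 82, 82, 87, 90, 86, 87, 83, 82, 83, 85, 82, 87, 86, 89, 87, 87, 81, 85, 92, 144, 227, 283, 301, 299, 298, 294, 284, 280, 279, 279, 281, 287, 291, 294]
[ 0.53787858 -0.14013987  0.024     ] [ 0.52046949 -0.14727255  0.024     ] [ 0.55524714 -0.14740936  0.024     ]
[0.07  0.072 0.074 0.076 0.078 0.08  0.082 0.084 0.086 0.088] [ 42  50  50  46  53  58  61 692 483]
[ 0.52762971 -0.16963976  0.08182942] [ 0.54820033 -0.14596404  0.08776366] 0.08577068162497581
```

The held weight and the dark recess (wrist crop about (164,175)) are aligned within 1 mm. Lowering.

Emit:
send_rows(targets=[{"gripper":215,"delta_pos":[0.0005,0,0.015],"delta_rot":[0,0,0]},{"gripper":215,"delta_pos":[0.0005,0,0.028],"delta_rot":[0,0,0]},{"gripper":215,"delta_pos":[0.0005,0,0.036],"delta_rot":[0,0,0]},{"gripper":215,"delta_pos":[0.0005,0,0.04],"delta_rot":[0,0,0]},{"gripper":215,"delta_pos":[0.0005,0,0.0415],"delta_rot":[0,0,0]},{"gripper":215,"delta_pos":[0.0005,0,0.0415],"delta_rot":[0,0,0]}])

```text
clock: 12.42
tcp_pos: [0.5377, -0.1592, 0.0054]
tcp_rot: [0.709, 0.706, 0.0, 0.001]
force: [-0.3, -0.3, -0.7]
width: 0.0226
```

Emit:
send_rows(targets=[{"gripper":215,"delta_pos":[0,0,0.0005],"delta_rot":[0,0,0]},{"gripper":215,"delta_pos":[0,0,0.001],"delta_rot":[0,0,0]},{"gripper":215,"delta_pos":[0,0,0.001],"delta_rot":[0,0,0]}])

```text
clock: 12.8
tcp_pos: [0.5378, -0.1593, 0.0046]
tcp_rot: [0.709, 0.706, 0.0, 0.001]
force: [0.4, 0.3, -0.1]
width: 0.0227
```

```bash
python3 look.py a2
```

```text
12.95 [ 0.5378 -0.1592  0.0045] [-0.3 -0.2 -0. ] 0.0225
```

View pics/a2.png

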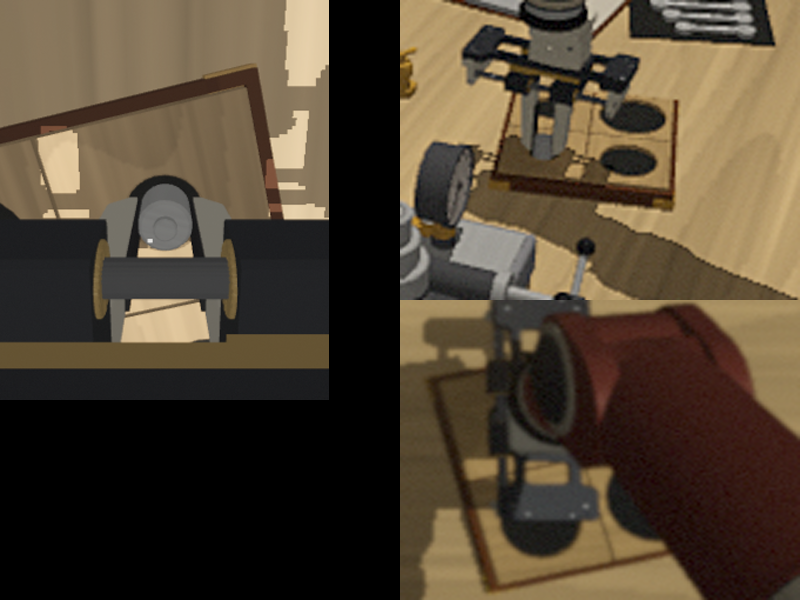

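Emit:
send_rows(targets=[{"gripper":215,"delta_pos":[0,0,0.0005],"delta_rot":[0,0,0]},{"gripper":215,"delta_pos":[0,0,0.0007],"delta_rot":[0,0,0]},{"gripper":215,"delta_pos":[0,0,0.0007],"delta_rot":[0,0,0]}])

```text
clock: 13.32
tcp_pos: [0.5378, -0.1593, 0.0045]
tcp_rot: [0.709, 0.706, 0.0, 0.002]
force: [-0.6, 0.3, 5.4]
width: 0.0224
```

The floor is reached (+5.4 N, no further descent). Releasing and retreating.

Emit:
send_rows(targets=[{"gripper":140,"delta_pos":[0,0,0],"delta_rot":[0,0,0]},{"gripper":140,"delta_pos":[0,0,-0.0005],"delta_rot":[0,0,0]},{"gripper":80,"delta_pos":[0,0,-0.0005],"delta_rot":[0,0,0]},{"gripper":80,"delta_pos":[0,0,-0.0005],"delta_rot":[0,0,0]},{"gripper":80,"delta_pos":[0,0,-0.01],"delta_rot":[0,0,0]},{"gripper":80,"delta_pos":[0,0,-0.04],"delta_rot":[0,0,0]},{"gripper":60,"delta_pos":[0,0,-0.1],"delta_rot":[0,0,0]},{"gripper":60,"delta_pos":[0,0,-0.12],"delta_rot":[0,0,0]},{"gripper":60,"delta_pos":[0,0,-0.12],"delta_rot":[0,0,0]}])

```text
clock: 14.45
tcp_pos: [0.5389, -0.1593, 0.1267]
tcp_rot: [0.709, 0.706, 0.002, 0.004]
force: [-0.5, -0.1, -0.4]
width: 0.0711
```

```bash
python3 look.py a3; python3 - <<'E'
from h import *
from station import env
print(delta(env.get_state(),[.5485,.2295,.22]))
p=pickle.load(open("wrist_a3.pkl","rb"));w=cloud(p).reshape(-1,3)
L=w[(w[:,2]>.035)&(w[:,2]<.055)&(abs(w[:,0]-.538)<.02)&(abs(w[:,1]+.16)<.02)];T=L[L[:,2]>.04]
print(len(T),T.min(0),T.max(0),np.median(T,0)); 
A=np.c_[T[:,:2],np.ones(len(T))];print(np.linalg.lstsq(A,T[:,2],rcond=None)[0])
E
```

```text
14.6 [ 0.5364 -0.159   0.1234] [-0.4 -0.3 -0.9] 0.0713
(array([ 0.3884,  0.0104, -0.0971]), array([ 0.01,  0.07, -0.24]))
553 [ 0.5271517  -0.16917527  0.04029079] [ 0.54874946 -0.14582301  0.04923741] [ 0.53758687 -0.15661548  0.04324206]
[ 0.00178468 -0.02745948  0.03853195]
```

View pics/a3.png

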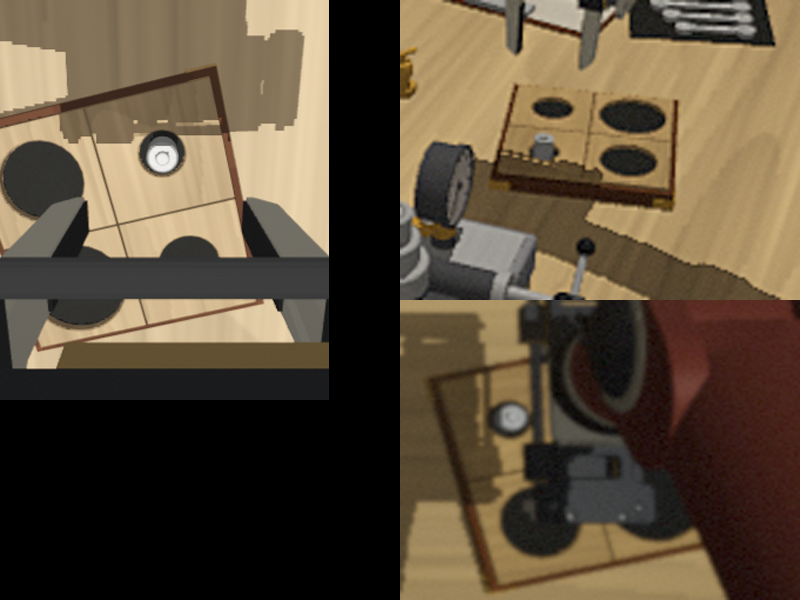

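The 23 mm weight is upright in its recess (wrist crop (161,155)), with its top at z 0.043 as expected. Next is the 38 mm weight.

Emit:
send_rows(targets=[{"gripper":60,"delta_pos":[0.0,0.0,-0.05],"delta_rot":[0,0,0]},{"gripper":60,"delta_pos":[0.03,0.001,-0.097],"delta_rot":[0,0,-0.2]},{"gripper":60,"delta_pos":[0.08,0.002,-0.097],"delta_rot":[0,0,-0.2]},{"gripper":60,"delta_pos":[0.13,0.004,-0.097],"delta_rot":[0,0,-0.2]},{"gripper":60,"delta_pos":[0.18,0.005,-0.097],"delta_rot":[0,0,-0.2]},{"gripper":60,"delta_pos":[0.23,0.006,-0.097],"delta_rot":[0,0,-0.2]},{"gripper":60,"delta_pos":[0.28,0.008,-0.097],"delta_rot":[0,0,-0.2]},{"gripper":60,"delta_pos":[0.33,0.009,-0.097],"delta_rot":[0,0,-0.2]},{"gripper":60,"delta_pos":[0.37,0.01,-0.097],"delta_rot":[0,0,-0.2]},{"gripper":60,"delta_pos":[0.388,0.0104,-0.097],"delta_rot":[0,0,-0.2]},{"gripper":60,"delta_pos":[0.388,0.0104,-0.097],"delta_rot":[0,0,-0.2]},{"gripper":60,"delta_pos":[0.388,0.0104,-0.097],"delta_rot":[0,0,-0.2]},{"gripper":60,"delta_pos":[0.388,0.0104,-0.097],"delta_rot":[0,0,-0.2]}])

```text
clock: 16.23
tcp_pos: [0.5491, 0.2266, 0.2197]
tcp_rot: [0.709, 0.706, -0.001, 0.001]
force: [-0.7, -0.5, 0.4]
width: 0.0709
```

```bash
python3 look.py b0 stack; python3 - <<'E'
from h import *
from station import env
s=env.get_state()
print(delta(s,[.5485,.2295,.1595]))
p=pickle.load(open("wrist_b0.pkl","rb"))
w=cloud(p).reshape(-1,3)
for zz in (.198,.172,.146):
    L=w[(abs(w[:,2]-zz)<.0025)&(abs(w[:,0]-.548)<.05)&(abs(w[:,1]-.232)<.05)]
    if len(L): print(zz,len(L),L.min(0).round(4),L.max(0).round(4),((L.min(0)+L.max(0))/2).round(4))
E
```

```text
16.375 [0.5488 0.2278 0.22  ] [0.1 0.  0. ] 0.0708
(array([ 0.0018, -0.0003,  0.0605]), array([ 0.02,  0.1 , -0.15]))
0.198 2220 [0.5292 0.2118 0.1956] [0.5666 0.25   0.2005] [0.5479 0.2309 0.198 ]
0.172 1310 [0.5218 0.215  0.1695] [0.5737 0.2586 0.1744] [0.5477 0.2368 0.172 ]
0.146 1157 [0.5148 0.2039 0.1435] [0.5822 0.2645 0.1482] [0.5485 0.2342 0.1459]
```

View pics/b0.png

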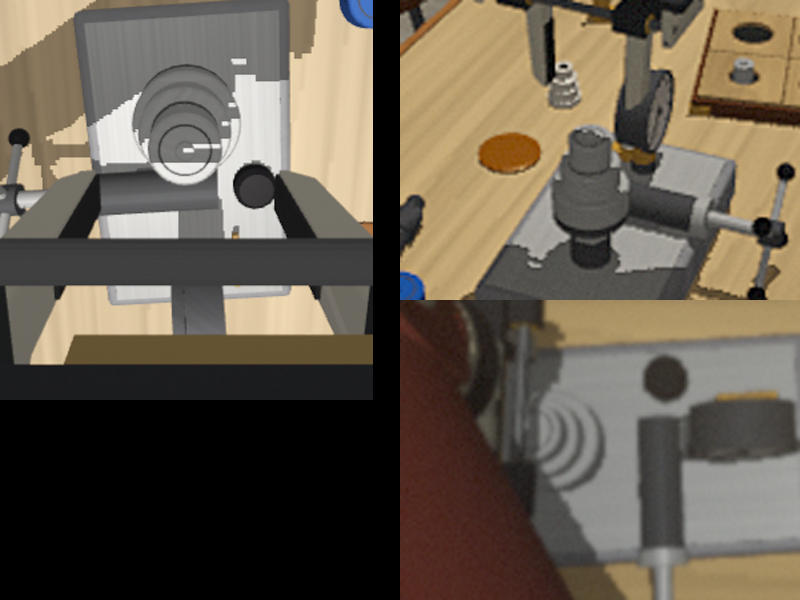

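The 38 mm weight is now on top, at wrist crop (183,148). I descend and grip it.

Emit:
send_rows(targets=[{"gripper":60,"delta_pos":[0.0018,-0.0003,0.02],"delta_rot":[0,0,0]},{"gripper":60,"delta_pos":[0.0018,-0.0003,0.04],"delta_rot":[0,0,0]},{"gripper":60,"delta_pos":[0.0018,-0.0003,0.055],"delta_rot":[0,0,0]},{"gripper":60,"delta_pos":[0.0018,-0.0003,0.0605],"delta_rot":[0,0,0]},{"gripper":60,"delta_pos":[0.0018,-0.0003,0.0605],"delta_rot":[0,0,0]},{"gripper":60,"delta_pos":[0.0018,-0.0003,0.0605],"delta_rot":[0,0,0]},{"gripper":175,"delta_pos":[0.0018,-0.0003,0.0605],"delta_rot":[0,0,0]},{"gripper":175,"delta_pos":[0.0018,-0.0003,0.0605],"delta_rot":[0,0,0]},{"gripper":175,"delta_pos":[0.0018,-0.0003,0.0605],"delta_rot":[0,0,0]},{"gripper":175,"delta_pos":[0.0018,-0.0003,0.0605],"delta_rot":[0,0,0]},{"gripper":175,"delta_pos":[0.0018,-0.0003,0.0605],"delta_rot":[0,0,0]},{"gripper":175,"delta_pos":[0.0018,-0.0003,0.0605],"delta_rot":[0,0,0]}], grip_force=25)

```text
clock: 17.88
tcp_pos: [0.5484, 0.2296, 0.1596]
tcp_rot: [0.708, 0.706, -0.001, 0.001]
force: [-0.8, 0.2, 0.8]
width: 0.0373
```

```bash
python3 - <<'E'
from h import *
from station import env
s=env.get_state();print(s["tcp_pos"],s["force"],s["width"]);print(delta(s,[.5603,-.2545,.05]))
E
```

```text
[0.5484099  0.2295581  0.15955301] [-0.82790209  0.19030701  0.82115205] 0.03729268751772284
(array([-0.4838,  0.0131,  0.1104]), array([ 0.01,  0.1 , -0.15]))
```

Emit:
send_rows(targets=[{"gripper":175,"delta_pos":[0,0,-0.01],"delta_rot":[0,0,0]},{"gripper":175,"delta_pos":[0,0,-0.04],"delta_rot":[0,0,0]},{"gripper":175,"delta_pos":[0,0,-0.06],"delta_rot":[0,0,0]},{"gripper":175,"delta_pos":[-0.03,0.001,-0.06],"delta_rot":[0,0,0]},{"gripper":175,"delta_pos":[-0.08,0.002,-0.06],"delta_rot":[0,0,0]},{"gripper":175,"delta_pos":[-0.13,0.004,-0.06],"delta_rot":[0,0,0]},{"gripper":175,"delta_pos":[-0.18,0.005,-0.06],"delta_rot":[0,0,0]},{"gripper":175,"delta_pos":[-0.23,0.006,-0.06],"delta_rot":[0,0,0]},{"gripper":175,"delta_pos":[-0.28,0.008,-0.06],"delta_rot":[0,0,0]},{"gripper":175,"delta_pos":[-0.33,0.009,-0.06],"delta_rot":[0,0,0]},{"gripper":175,"delta_pos":[-0.38,0.01,-0.06],"delta_rot":[0,0,0]},{"gripper":175,"delta_pos":[-0.43,0.012,-0.02],"delta_rot":[0,0,0]},{"gripper":175,"delta_pos":[-0.47,0.013,0.03],"delta_rot":[0,0,0]},{"gripper":175,"delta_pos":[-0.4838,0.0131,0.07],"delta_rot":[0,0,0]},{"gripper":175,"delta_pos":[-0.4838,0.0131,0.1],"delta_rot":[0,0,0]},{"gripper":175,"delta_pos":[-0.4838,0.0131,0.11],"delta_rot":[0,0,0]},{"gripper":175,"delta_pos":[-0.4838,0.0131,0.11],"delta_rot":[0,0,0]},{"gripper":175,"delta_pos":[-0.4838,0.0131,0.11],"delta_rot":[0,0,0]}])

```text
clock: 20.12
tcp_pos: [0.5617, -0.2544, 0.0521]
tcp_rot: [0.708, 0.706, 0.0, 0.002]
force: [0.2, -0.1, -1.4]
width: 0.0374
```

```bash
python3 look.py b1; python3 - <<'E'
from h import *
from station import env
print(delta(env.get_state(),[.5603,-.2545,.0055]))
p=pickle.load(open("wrist_b1.pkl","rb"));w=cloud(p).reshape(-1,3)
L=w[(abs(w[:,2]-.0885)<.003)&(abs(w[:,0]-.56)<.03)&(abs(w[:,1]+.254)<.03)];print(L.min(0),L.max(0))
f=p["frame"].astype(int).sum(2)
# dark recess edges
for r in (175,180,185,190,195,200):
    c=np.where(f[r,280:360]<170)[0]; 
    if len(c): print(r,c.min()+280,c.max()+280,onplane(p,c.min()+280,r,.024).round(4),onplane(p,c.max()+280,r,.024).round(4))
E
```

```text
20.275 [ 0.5612 -0.2546  0.0518] [-0.2  0.8 -3.2] 0.0373
(array([ 0.0002, -0.001 ,  0.0463]), array([ 0.14,  0.16, -0.13]))
[ 0.53006461 -0.26739654  0.0855098 ] [ 0.58999041 -0.23362102  0.09149823]
180 307 328 [ 0.5529 -0.2295  0.024 ] [ 0.567  -0.2295  0.024 ]
185 297 338 [ 0.5461 -0.2329  0.024 ] [ 0.5738 -0.233   0.024 ]
190 291 344 [ 0.542  -0.2364  0.024 ] [ 0.5779 -0.2365  0.024 ]
195 287 348 [ 0.5392 -0.2399  0.024 ] [ 0.5807 -0.24    0.024 ]
200 284 350 [ 0.537  -0.2434  0.024 ] [ 0.5822 -0.2435  0.024 ]
```

View pics/b1.png

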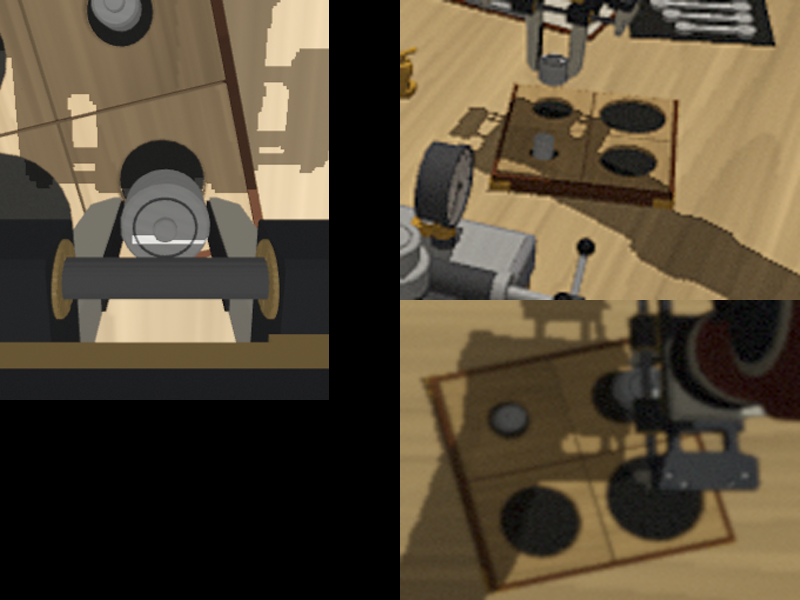

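The 38 mm weight hangs over the 52 mm recess (dark arc at wrist crop (162,165)), offset by about 2 mm. I correct that and lower.

Emit:
send_rows(targets=[{"gripper":175,"delta_pos":[-0.002,-0.0011,0.015],"delta_rot":[0,0,0]},{"gripper":175,"delta_pos":[-0.002,-0.0011,0.03],"delta_rot":[0,0,0]},{"gripper":175,"delta_pos":[-0.002,-0.0011,0.04],"delta_rot":[0,0,0]},{"gripper":175,"delta_pos":[-0.002,-0.0011,0.045],"delta_rot":[0,0,0]},{"gripper":175,"delta_pos":[-0.002,-0.0011,0.0465],"delta_rot":[0,0,0]},{"gripper":175,"delta_pos":[-0.002,-0.0011,0.0475],"delta_rot":[0,0,0]},{"gripper":175,"delta_pos":[-0.002,-0.0011,0.048],"delta_rot":[0,0,0]}])

```text
clock: 21.15
tcp_pos: [0.5605, -0.2567, 0.0046]
tcp_rot: [0.708, 0.706, 0.0, 0.002]
force: [-1.7, 0.5, 2.7]
width: 0.0376
```

Contact: the force went from −2 to +2.7 N at the expected height. Release.

Emit:
send_rows(targets=[{"gripper":120,"delta_pos":[0,0,0],"delta_rot":[0,0,0]},{"gripper":100,"delta_pos":[0,0,-0.0005],"delta_rot":[0,0,0]},{"gripper":50,"delta_pos":[0,0,-0.0005],"delta_rot":[0,0,0]},{"gripper":50,"delta_pos":[0,0,-0.0005],"delta_rot":[0,0,0]},{"gripper":50,"delta_pos":[0,0,-0.01],"delta_rot":[0,0,0]},{"gripper":30,"delta_pos":[0,0,-0.04],"delta_rot":[0,0,0]},{"gripper":30,"delta_pos":[0,0,-0.1],"delta_rot":[0,0,0]},{"gripper":30,"delta_pos":[0,0,-0.12],"delta_rot":[0,0,0]},{"gripper":30,"delta_pos":[0,0,-0.12],"delta_rot":[0,0,0]}])

```text
clock: 22.28
tcp_pos: [0.5616, -0.2567, 0.1271]
tcp_rot: [0.708, 0.706, 0.001, 0.005]
force: [-0.0, 0.3, -0.2]
width: 0.0821
```

```bash
python3 look.py b2; python3 - <<'E'
from h import *
from station import env
print(delta(env.get_state(),[.5485,.2295,.22]))
p=pickle.load(open("wrist_b2.pkl","rb"));w=cloud(p).reshape(-1,3)
T=w[(w[:,2]>.04)&(w[:,2]<.055)&(abs(w[:,0]-.56)<.022)&(abs(w[:,1]+.256)<.022)]
print(len(T),T.min(0),T.max(0),np.median(T,0)); 
A=np.c_[T[:,:2],np.ones(len(T))];print(np.linalg.lstsq(A,T[:,2],rcond=None)[0])
E
```

```text
22.425 [ 0.559  -0.2562  0.1232] [ 0.3 -0.   0.4] 0.0821
(array([ 0.4854, -0.0115, -0.0979]), array([ 0.02,  0.13, -0.13]))
1502 [ 0.54203982 -0.27407157  0.04006787] [ 0.57922841 -0.23602075  0.0486051 ] [ 0.56028965 -0.25426986  0.04327227]
[-0.00098698 -0.00330922  0.04315753]
```

View pics/b2.png

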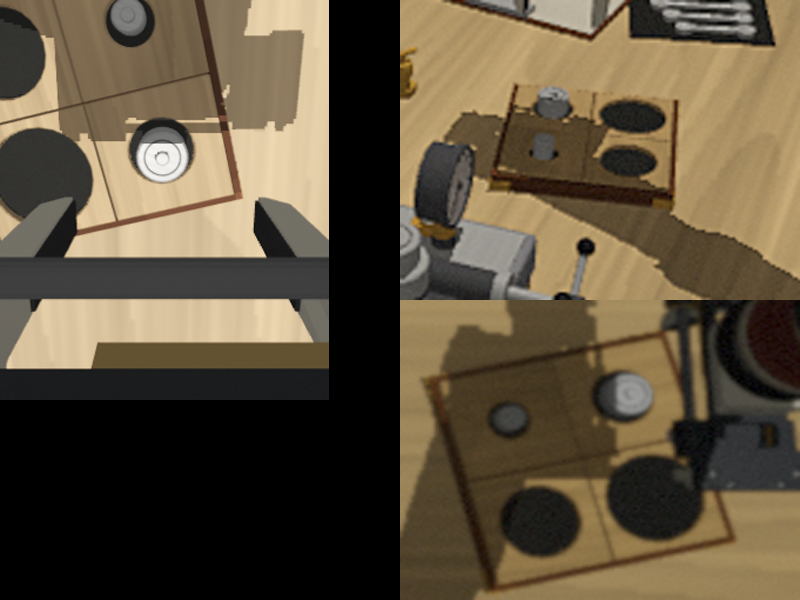

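The 38 mm weight lies flat in its recess (wrist crop (161,155)). Next is the 53 mm weight.

Emit:
send_rows(targets=[{"gripper":30,"delta_pos":[0.0,0.0,-0.05],"delta_rot":[0,0,0]},{"gripper":30,"delta_pos":[0.03,-0.001,-0.098],"delta_rot":[0,0,-0.1]},{"gripper":30,"delta_pos":[0.08,-0.002,-0.098],"delta_rot":[0,0,-0.1]},{"gripper":30,"delta_pos":[0.13,-0.003,-0.098],"delta_rot":[0,0,-0.1]},{"gripper":30,"delta_pos":[0.18,-0.004,-0.098],"delta_rot":[0,0,-0.1]},{"gripper":30,"delta_pos":[0.23,-0.005,-0.098],"delta_rot":[0,0,-0.1]},{"gripper":30,"delta_pos":[0.28,-0.006,-0.098],"delta_rot":[0,0,-0.1]},{"gripper":30,"delta_pos":[0.33,-0.008,-0.098],"delta_rot":[0,0,-0.1]},{"gripper":30,"delta_pos":[0.38,-0.009,-0.098],"delta_rot":[0,0,-0.1]},{"gripper":30,"delta_pos":[0.43,-0.01,-0.098],"delta_rot":[0,0,-0.1]},{"gripper":30,"delta_pos":[0.47,-0.011,-0.098],"delta_rot":[0,0,-0.1]},{"gripper":30,"delta_pos":[0.4858,-0.0115,-0.098],"delta_rot":[0,0,-0.1]},{"gripper":30,"delta_pos":[0.4858,-0.0115,-0.098],"delta_rot":[0,0,-0.1]},{"gripper":30,"delta_pos":[0.4858,-0.0115,-0.098],"delta_rot":[0,0,-0.1]}])

```text
clock: 24.18
tcp_pos: [0.5492, 0.227, 0.2195]
tcp_rot: [0.708, 0.706, -0.002, 0.002]
force: [0.0, -0.0, -0.2]
width: 0.0821
```

```bash
python3 look.py c0 stack; python3 - <<'E'
from h import *
from station import env
s=env.get_state()
print(delta(s,[.5483,.2295,.1335]))
p=pickle.load(open("wrist_c0.pkl","rb"))
w=cloud(p).reshape(-1,3)
for zz in (.172,.146):
    L=w[(abs(w[:,2]-zz)<.0025)&(abs(w[:,0]-.548)<.05)&(abs(w[:,1]-.232)<.05)]
    if len(L): print(zz,len(L),L.min(0).round(4),L.max(0).round(4),((L.min(0)+L.max(0))/2).round(4))
E
```

```text
24.325 [0.5492 0.2277 0.2201] [ 0.5  0.1 -0.4] 0.0821
(array([ 0.002 , -0.0009,  0.0866]), array([ 0.03,  0.2 , -0.21]))
0.172 3634 [0.5212 0.2059 0.1697] [0.5738 0.2588 0.1743] [0.5475 0.2324 0.172 ]
0.146 1171 [0.5148 0.2002 0.1436] [0.5823 0.2646 0.1485] [0.5486 0.2324 0.146 ]
```

View pics/c0.png

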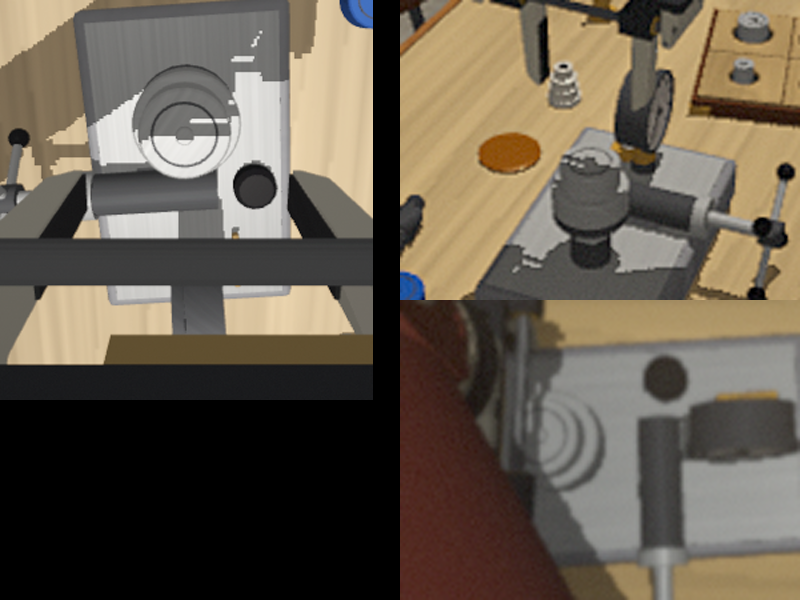

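The 53 mm weight is on top (wrist crop (186,133)). Descend and grip.

Emit:
send_rows(targets=[{"gripper":30,"delta_pos":[0.002,-0.0009,0.03],"delta_rot":[0,0,0]},{"gripper":30,"delta_pos":[0.002,-0.0009,0.06],"delta_rot":[0,0,0]},{"gripper":30,"delta_pos":[0.002,-0.0009,0.08],"delta_rot":[0,0,0]},{"gripper":30,"delta_pos":[0.002,-0.0009,0.0866],"delta_rot":[0,0,0]},{"gripper":30,"delta_pos":[0.002,-0.0009,0.0866],"delta_rot":[0,0,0]},{"gripper":30,"delta_pos":[0.002,-0.0009,0.0866],"delta_rot":[0,0,0]},{"gripper":135,"delta_pos":[0.002,-0.0009,0.0866],"delta_rot":[0,0,0]},{"gripper":135,"delta_pos":[0.002,-0.0009,0.0866],"delta_rot":[0,0,0]},{"gripper":135,"delta_pos":[0.002,-0.0009,0.0866],"delta_rot":[0,0,0]},{"gripper":135,"delta_pos":[0.002,-0.0009,0.0866],"delta_rot":[0,0,0]},{"gripper":135,"delta_pos":[0.002,-0.0009,0.0866],"delta_rot":[0,0,0]},{"gripper":135,"delta_pos":[0.002,-0.0009,0.0866],"delta_rot":[0,0,0]}], grip_force=35)

```text
clock: 25.82
tcp_pos: [0.5479, 0.2295, 0.1336]
tcp_rot: [0.708, 0.706, -0.001, 0.001]
force: [-2.0, 0.6, 2.7]
width: 0.0521
```

```bash
python3 - <<'E'
from h import *
from station import env
s=env.get_state();print(s["tcp_pos"],s["force"],s["width"]);print(delta(s,[.4417,-.182,.05]))
E
```

```text
[0.5479305  0.22946774 0.13356815] [-2.01757253  0.62024048  2.73043584] 0.0520732229057843
(array([-0.4115, -0.1048,  0.0851]), array([-0.01,  0.21, -0.2 ]))
```

Emit:
send_rows(targets=[{"gripper":135,"delta_pos":[0,0,-0.01],"delta_rot":[0,0,0]},{"gripper":135,"delta_pos":[0,0,-0.04],"delta_rot":[0,0,0]},{"gripper":135,"delta_pos":[0,0,-0.085],"delta_rot":[0,0,0]},{"gripper":135,"delta_pos":[-0.03,-0.008,-0.085],"delta_rot":[0,0,0]},{"gripper":135,"delta_pos":[-0.08,-0.02,-0.085],"delta_rot":[0,0,0]},{"gripper":135,"delta_pos":[-0.13,-0.033,-0.085],"delta_rot":[0,0,0]},{"gripper":135,"delta_pos":[-0.18,-0.046,-0.085],"delta_rot":[0,0,0]},{"gripper":135,"delta_pos":[-0.23,-0.059,-0.085],"delta_rot":[0,0,0]},{"gripper":135,"delta_pos":[-0.28,-0.072,-0.085],"delta_rot":[0,0,0]},{"gripper":135,"delta_pos":[-0.33,-0.085,-0.06],"delta_rot":[0,0,0]},{"gripper":135,"delta_pos":[-0.38,-0.097,-0.02],"delta_rot":[0,0,0]},{"gripper":135,"delta_pos":[-0.405,-0.103,0.03],"delta_rot":[0,0,0]},{"gripper":135,"delta_pos":[-0.4115,-0.1048,0.07],"delta_rot":[0,0,0]},{"gripper":135,"delta_pos":[-0.4115,-0.1048,0.085],"delta_rot":[0,0,0]},{"gripper":135,"delta_pos":[-0.4115,-0.1048,0.085],"delta_rot":[0,0,0]},{"gripper":135,"delta_pos":[-0.4115,-0.1048,0.085],"delta_rot":[0,0,0]},{"gripper":135,"delta_pos":[-0.4115,-0.1048,0.085],"delta_rot":[0,0,0]}])

```text
clock: 27.95
tcp_pos: [0.4427, -0.1821, 0.0511]
tcp_rot: [0.708, 0.706, -0.001, 0.002]
force: [-0.8, 0.0, -4.2]
width: 0.0527
```

```bash
cat > chk.py <<'E'
import sys
from h import *
from station import env
tag,x,y,R=sys.argv[1],*map(float,sys.argv[2:5])
print(delta(env.get_state(),[x,y,.0055]))
p=pickle.load(open(f"wrist_{tag}.pkl","rb"))
f=p["frame"].astype(int).sum(2)
for r in range(150,205,6):
    c=np.where(f[r,265:375]<170)[0]
    if len(c):
        a,b=onplane(p,c.min()+265,r,.024),onplane(p,c.max()+265,r,.024);h=(b[0]-a[0])/2
        print(r,c.min()+265,c.max()+265,a.round(4)[:2],b.round(4)[:2],"cx",round((a[0]+b[0])/2,4),"cy",round(a[1]-np.sqrt(max(R*R-h*h,0)),4))
E
python3 look.py c1; python3 chk.py c1 .4417 -.182 .0335
```

```text
28.1 [ 0.4421 -0.1821  0.0508] [ 0.5 -0.2 -4.2] 0.0523
(array([ 0.0003, -0.0005,  0.0453]), array([ 0.08,  0.24, -0.2 ]))
150 265 277 [ 0.4066 -0.137 ] [ 0.4144 -0.137 ] cx 0.4105 cy -0.1702
168 308 330 [ 0.4346 -0.1489] [ 0.4492 -0.149 ] cx 0.4419 cy -0.1816
174 294 345 [ 0.4252 -0.1529] [ 0.4592 -0.153 ] cx 0.4422 cy -0.1818
180 286 352 [ 0.4197 -0.157 ] [ 0.464  -0.1571] cx 0.4419 cy -0.1822
186 281 357 [ 0.4163 -0.1611] [ 0.4674 -0.1612] cx 0.4418 cy -0.1827
192 278 361 [ 0.4141 -0.1653] [ 0.4703 -0.1654] cx 0.4422 cy -0.1835
198 275 363 [ 0.4119 -0.1694] [ 0.4717 -0.1696] cx 0.4418 cy -0.1845
204 274 364 [ 0.4111 -0.1737] [ 0.4725 -0.1738] cx 0.4418 cy -0.187
```

View pics/c1.png

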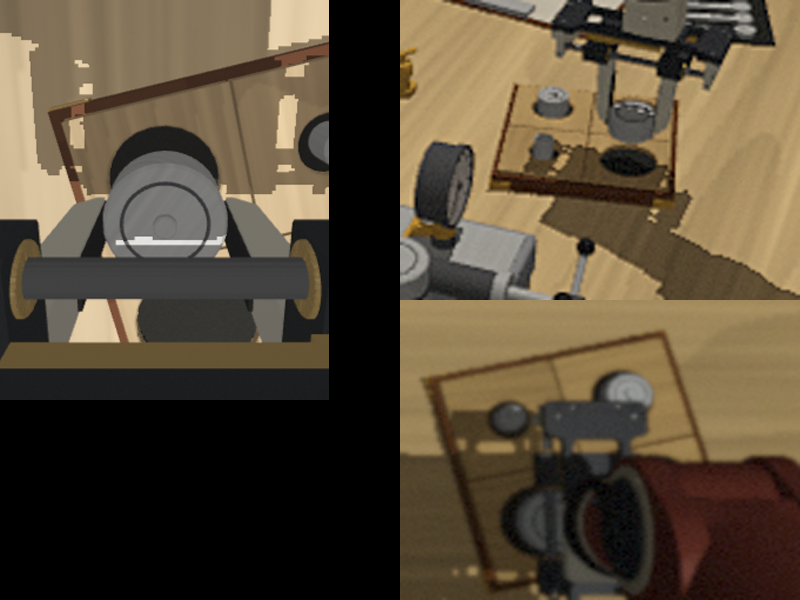

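The recess centre measures (0.442, −0.182), within 1 mm of the tool. Lowering.

Emit:
send_rows(targets=[{"gripper":135,"delta_pos":[-0.0005,0,0.015],"delta_rot":[0,0,0]},{"gripper":135,"delta_pos":[-0.0005,0,0.03],"delta_rot":[0,0,0]},{"gripper":135,"delta_pos":[-0.0005,0,0.04],"delta_rot":[0,0,0]},{"gripper":135,"delta_pos":[-0.0005,0,0.044],"delta_rot":[0,0,0]},{"gripper":135,"delta_pos":[-0.0005,0,0.0455],"delta_rot":[0,0,0]},{"gripper":135,"delta_pos":[-0.0005,0,0.0465],"delta_rot":[0,0,0]},{"gripper":135,"delta_pos":[-0.0005,0,0.047],"delta_rot":[0,0,0]}])

```text
clock: 28.98
tcp_pos: [0.4425, -0.1829, 0.0045]
tcp_rot: [0.708, 0.706, -0.001, 0.002]
force: [-1.1, 0.9, 4.5]
width: 0.0522
```

Contact at the expected height (−4.2 → +4.5 N). Release.

Emit:
send_rows(targets=[{"gripper":90,"delta_pos":[0,0,0],"delta_rot":[0,0,0]},{"gripper":60,"delta_pos":[0,0,-0.0005],"delta_rot":[0,0,0]},{"gripper":40,"delta_pos":[0,0,-0.0005],"delta_rot":[0,0,0]},{"gripper":30,"delta_pos":[0,0,-0.0005],"delta_rot":[0,0,0]},{"gripper":30,"delta_pos":[0,0,-0.01],"delta_rot":[0,0,0]},{"gripper":0,"delta_pos":[0,0,-0.04],"delta_rot":[0,0,0]},{"gripper":0,"delta_pos":[0,0,-0.1],"delta_rot":[0,0,0]},{"gripper":0,"delta_pos":[0,0,-0.12],"delta_rot":[0,0,0]},{"gripper":0,"delta_pos":[0,0,-0.12],"delta_rot":[0,0,0]}])

```text
clock: 30.1
tcp_pos: [0.4434, -0.1828, 0.1264]
tcp_rot: [0.708, 0.706, -0.0, 0.005]
force: [-0.3, -0.2, -1.2]
width: 0.0931
```

```bash
python3 look.py c2; python3 - <<'E'
from h import *
from station import env
print(delta(env.get_state(),[.5483,.2295,.22]))
p=pickle.load(open("wrist_c2.pkl","rb"));w=cloud(p).reshape(-1,3)
T=w[(w[:,2]>.04)&(w[:,2]<.055)&(abs(w[:,0]-.442)<.03)&(abs(w[:,1]+.182)<.03)]
print(len(T),T.min(0),T.max(0),np.median(T,0)); 
A=np.c_[T[:,:2],np.ones(len(T))];print(np.linalg.lstsq(A,T[:,2],rcond=None)[0])
E
```

```text
30.25 [ 0.4412 -0.1821  0.1236] [-0.2  0.4 -0.4] 0.0932
(array([ 0.4116,  0.1056, -0.0982]), array([-0.01,  0.24, -0.2 ]))
2909 [ 0.41613641 -0.20640519  0.04001911] [ 0.46858734 -0.15339187  0.04878006] [ 0.44270669 -0.17868112  0.04327748]
[ 0.00012917 -0.00403277  0.042566  ]
```

View pics/c2.png

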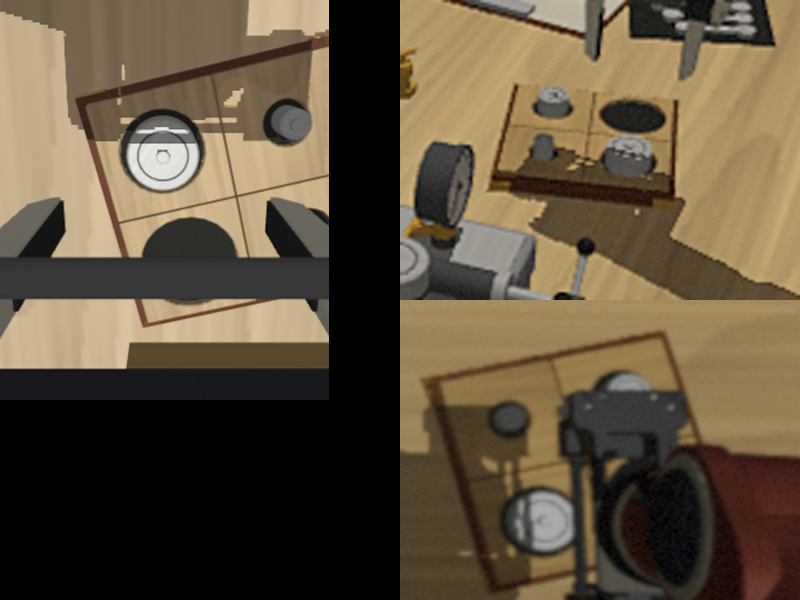

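The 53 mm weight is flat in its recess (wrist crop (162,152)), top at z 0.043. On to the last one.

Emit:
send_rows(targets=[{"gripper":0,"delta_pos":[0.0,0.0,-0.05],"delta_rot":[0,0,0]},{"gripper":0,"delta_pos":[0.03,0.008,-0.098],"delta_rot":[0,0.2,-0.2]},{"gripper":0,"delta_pos":[0.08,0.02,-0.098],"delta_rot":[0,0.2,-0.2]},{"gripper":0,"delta_pos":[0.13,0.033,-0.098],"delta_rot":[0,0.2,-0.2]},{"gripper":0,"delta_pos":[0.18,0.046,-0.098],"delta_rot":[0,0.2,-0.2]},{"gripper":0,"delta_pos":[0.23,0.059,-0.098],"delta_rot":[0,0.2,-0.2]},{"gripper":0,"delta_pos":[0.28,0.072,-0.098],"delta_rot":[0,0.2,-0.2]},{"gripper":0,"delta_pos":[0.33,0.085,-0.098],"delta_rot":[0,0.2,-0.2]},{"gripper":0,"delta_pos":[0.38,0.097,-0.098],"delta_rot":[0,0.2,-0.2]},{"gripper":0,"delta_pos":[0.4116,0.1056,-0.098],"delta_rot":[0,0.2,-0.2]},{"gripper":0,"delta_pos":[0.4116,0.1056,-0.098],"delta_rot":[0,0.2,-0.2]},{"gripper":0,"delta_pos":[0.4116,0.1056,-0.098],"delta_rot":[0,0.2,-0.2]},{"gripper":0,"delta_pos":[0.4116,0.1056,-0.098],"delta_rot":[0,0.2,-0.2]}])

```text
clock: 31.88
tcp_pos: [0.5483, 0.2274, 0.2193]
tcp_rot: [0.708, 0.706, -0.001, 0.0]
force: [0.6, -0.2, 0.2]
width: 0.093
```

```bash
python3 look.py d0 stack; python3 - <<'E'
from h import *
from station import env
s=env.get_state()
print(delta(s,[.5483,.2295,.1075]))
p=pickle.load(open("wrist_d0.pkl","rb"))
w=cloud(p).reshape(-1,3)
for zz in (.146,):
    L=w[(abs(w[:,2]-zz)<.0025)&(abs(w[:,0]-.548)<.05)&(abs(w[:,1]-.232)<.05)]
    if len(L): print(zz,len(L),L.min(0).round(4),L.max(0).round(4),((L.min(0)+L.max(0))/2).round(4))
E
```

```text
32.025 [0.5485 0.2282 0.2199] [ 0.1 -0.2 -0.1] 0.0932
(array([ 0.0014, -0.0002,  0.1124]), array([-0.  ,  0.07, -0.11]))
0.146 5009 [0.5148 0.197  0.1436] [0.5822 0.2644 0.1485] [0.5485 0.2307 0.146 ]
```

View pics/d0.png

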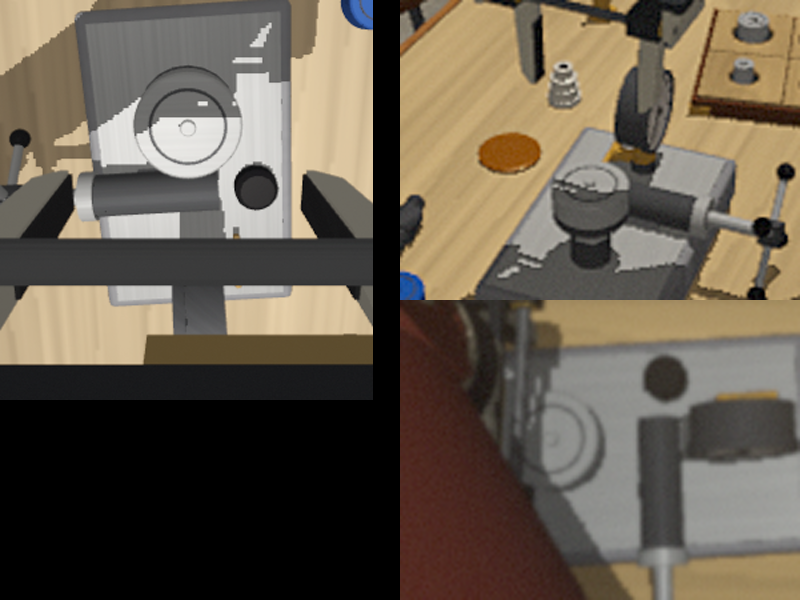

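Only the 68 mm weight remains (wrist crop (188,122)). Descend and grip.

Emit:
send_rows(targets=[{"gripper":0,"delta_pos":[0.0014,0,0.03],"delta_rot":[0,0,0]},{"gripper":0,"delta_pos":[0.0014,0,0.06],"delta_rot":[0,0,0]},{"gripper":0,"delta_pos":[0.0014,0,0.09],"delta_rot":[0,0,0]},{"gripper":0,"delta_pos":[0.0014,0,0.107],"delta_rot":[0,0,0]},{"gripper":0,"delta_pos":[0.0014,0,0.1124],"delta_rot":[0,0,0]},{"gripper":0,"delta_pos":[0.0014,0,0.1124],"delta_rot":[0,0,0]},{"gripper":0,"delta_pos":[0.0014,0,0.1124],"delta_rot":[0,0,0]},{"gripper":95,"delta_pos":[0.0014,0,0.1124],"delta_rot":[0,0,0]},{"gripper":95,"delta_pos":[0.0014,0,0.1124],"delta_rot":[0,0,0]},{"gripper":95,"delta_pos":[0.0014,0,0.1124],"delta_rot":[0,0,0]},{"gripper":95,"delta_pos":[0.0014,0,0.1124],"delta_rot":[0,0,0]},{"gripper":95,"delta_pos":[0.0014,0,0.1124],"delta_rot":[0,0,0]},{"gripper":95,"delta_pos":[0.0014,0,0.1124],"delta_rot":[0,0,0]}], grip_force=45)

```text
clock: 33.65
tcp_pos: [0.5486, 0.2295, 0.1077]
tcp_rot: [0.708, 0.706, -0.0, 0.001]
force: [-0.0, 0.0, 1.5]
width: 0.0671
```

```bash
python3 - <<'E'
from h import *
from station import env
s=env.get_state();print(s["tcp_pos"],s["force"],s["width"]);print(delta(s,[.4645,-.277,.05]))
E
```

```text
[0.54862917 0.22952289 0.10774866] [-0.0202722   0.03596074  1.51520001] 0.06709948910779427
(array([-0.5066, -0.0832,  0.0583]), array([ 0.02,  0.07, -0.1 ]))
```

Emit:
send_rows(targets=[{"gripper":95,"delta_pos":[0,0,-0.01],"delta_rot":[0,0,0]},{"gripper":95,"delta_pos":[0,0,-0.04],"delta_rot":[0,0,0]},{"gripper":95,"delta_pos":[0,0,-0.08],"delta_rot":[0,0,0]},{"gripper":95,"delta_pos":[0,0,-0.11],"delta_rot":[0,0,0]},{"gripper":95,"delta_pos":[-0.03,-0.005,-0.11],"delta_rot":[0,0,0]},{"gripper":95,"delta_pos":[-0.08,-0.013,-0.11],"delta_rot":[0,0,0]},{"gripper":95,"delta_pos":[-0.13,-0.021,-0.11],"delta_rot":[0,0,0]},{"gripper":95,"delta_pos":[-0.18,-0.03,-0.11],"delta_rot":[0,0,0]},{"gripper":95,"delta_pos":[-0.23,-0.038,-0.11],"delta_rot":[0,0,0]},{"gripper":95,"delta_pos":[-0.28,-0.046,-0.11],"delta_rot":[0,0,0]},{"gripper":95,"delta_pos":[-0.33,-0.054,-0.11],"delta_rot":[0,0,0]},{"gripper":95,"delta_pos":[-0.38,-0.062,-0.09],"delta_rot":[0,0,0]},{"gripper":95,"delta_pos":[-0.43,-0.07,-0.06],"delta_rot":[0,0,0]},{"gripper":95,"delta_pos":[-0.48,-0.079,-0.02],"delta_rot":[0,0,0]},{"gripper":95,"delta_pos":[-0.5066,-0.0832,0.02],"delta_rot":[0,0,0]},{"gripper":95,"delta_pos":[-0.5066,-0.0832,0.05],"delta_rot":[0,0,0]},{"gripper":95,"delta_pos":[-0.5066,-0.0832,0.058],"delta_rot":[0,0,0]},{"gripper":95,"delta_pos":[-0.5066,-0.0832,0.058],"delta_rot":[0,0,0]},{"gripper":95,"delta_pos":[-0.5066,-0.0832,0.058],"delta_rot":[0,0,0]}])

```text
clock: 36.02
tcp_pos: [0.4659, -0.2768, 0.0517]
tcp_rot: [0.707, 0.707, 0.0, 0.002]
force: [0.4, 0.1, -6.0]
width: 0.0673
```

```bash
python3 look.py d1; python3 chk.py d1 .4645 -.277 .041
```

```text
36.175 [ 0.4653 -0.2771  0.0515] [-0.1  0.3 -6.4] 0.0676
(array([ 0.0002, -0.0009,  0.046 ]), array([ 0.13,  0.14, -0.07]))
162 294 342 [ 0.4485 -0.2396] [ 0.4804 -0.2396] cx 0.4644 cy -0.2774
168 284 353 [ 0.4418 -0.2437] [ 0.4878 -0.2437] cx 0.4648 cy -0.2776
174 277 359 [ 0.437  -0.2477] [ 0.4919 -0.2477] cx 0.4644 cy -0.2782
180 272 364 [ 0.4335 -0.2518] [ 0.4954 -0.2518] cx 0.4644 cy -0.2787
186 268 368 [ 0.4307 -0.2559] [ 0.4982 -0.2559] cx 0.4644 cy -0.2792
192 265 371 [ 0.4285 -0.2601] [ 0.5004 -0.2601] cx 0.4644 cy -0.2798
198 265 373 [ 0.4283 -0.2643] [ 0.5019 -0.2643] cx 0.4651 cy -0.2823
204 265 374 [ 0.4281 -0.2685] [ 0.5028 -0.2686] cx 0.4654 cy -0.2855
```

View pics/d1.png

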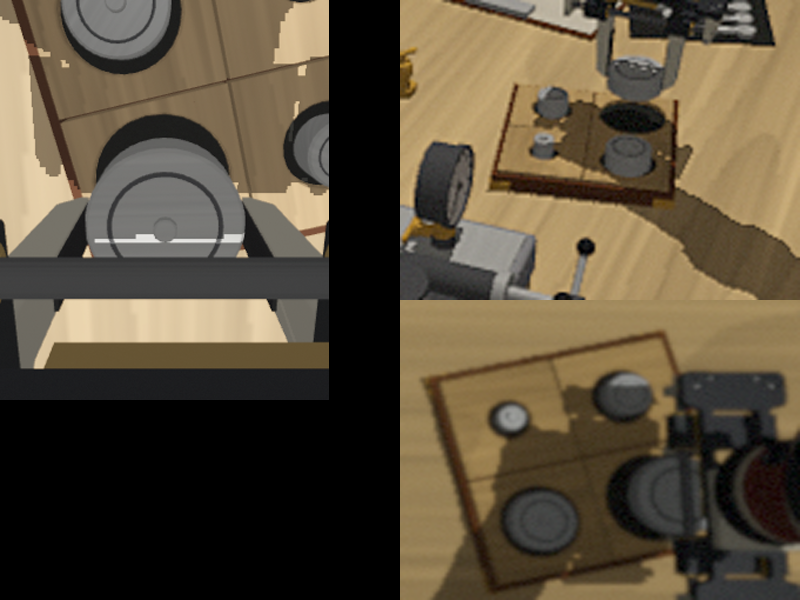

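The 68 mm weight is over the largest recess, aligned within about 1 mm. Lowering.

Emit:
send_rows(targets=[{"gripper":95,"delta_pos":[-0.001,-0.0008,0.015],"delta_rot":[0,0,0]},{"gripper":95,"delta_pos":[-0.001,-0.0008,0.03],"delta_rot":[0,0,0]},{"gripper":95,"delta_pos":[-0.001,-0.0008,0.04],"delta_rot":[0,0,0]},{"gripper":95,"delta_pos":[-0.001,-0.0008,0.0445],"delta_rot":[0,0,0]},{"gripper":95,"delta_pos":[-0.001,-0.0008,0.0465],"delta_rot":[0,0,0]},{"gripper":95,"delta_pos":[-0.001,-0.0008,0.0473],"delta_rot":[0,0,0]},{"gripper":95,"delta_pos":[-0.001,-0.0008,0.0477],"delta_rot":[0,0,0]}])

```text
clock: 37.05
tcp_pos: [0.4646, -0.2781, 0.0047]
tcp_rot: [0.708, 0.707, -0.0, 0.002]
force: [-2.2, 1.3, 3.9]
width: 0.0672
```

Contact (−6.4 → +3.9 N). Release partially, then retreat straight up.

Emit:
send_rows(targets=[{"gripper":55,"delta_pos":[0,0,0],"delta_rot":[0,0,0]},{"gripper":40,"delta_pos":[0,0,-0.0005],"delta_rot":[0,0,0]},{"gripper":30,"delta_pos":[0,0,-0.0005],"delta_rot":[0,0,0]},{"gripper":25,"delta_pos":[0,0,-0.0005],"delta_rot":[0,0,0]},{"gripper":25,"delta_pos":[0,0,-0.01],"delta_rot":[0,0,0]},{"gripper":25,"delta_pos":[0,0,-0.04],"delta_rot":[0,0,0]},{"gripper":25,"delta_pos":[0,0,-0.1],"delta_rot":[0,0,0]},{"gripper":25,"delta_pos":[0,0,-0.15],"delta_rot":[0,0,0]},{"gripper":25,"delta_pos":[0,0,-0.2],"delta_rot":[0,0,0]},{"gripper":25,"delta_pos":[0.03,-0.05,-0.2],"delta_rot":[0,0,0]},{"gripper":25,"delta_pos":[0.03,-0.05,-0.2],"delta_rot":[0,0,0]},{"gripper":25,"delta_pos":[0.03,-0.05,-0.2],"delta_rot":[0,0,0]}])

```text
clock: 38.55
tcp_pos: [0.4146, -0.2478, 0.2053]
tcp_rot: [0.708, 0.707, -0.0, 0.003]
force: [-0.3, -0.1, 0.3]
width: 0.0837
```

```bash
python3 look.py e; python3 - <<'E'
from h import *
from station import env
for f in ("wrist","side"):
  p=pickle.load(open(f+"_e.pkl","rb"));w=cloud(p).reshape(-1,3)
  for n,x,y,r in ((23,.5378,-.158,.013),(38,.560,-.2555,.02),(53,.4425,-.181,.028),(68,.4648,-.277,.035)):
    T=w[(w[:,2]>.0405)&(w[:,2]<.055)&(np.hypot(w[:,0]-x,w[:,1]-y)<r)]
    A=np.c_[T[:,:2]-[x,y],np.ones(len(T))]
    print(f,n,len(T),((T.min(0)+T.max(0))/2).round(4),np.linalg.lstsq(A,T[:,2],rcond=None)[0].round(4))
a=pickle.load(open("side0.pkl","rb"))["frame"];b=pickle.load(open("side_e.pkl","rb"))["frame"]
d=np.abs(a.astype(int)-b).sum(2)
print("lens/bush diff",d[222:240,270:300].mean(),d[193:215,296:313].mean())
o=np.hstack([cv2.resize(i[150:350,220:440],None,fx=1.8,fy=1.8) for i in (a,b)]);cv2.imwrite("pics/cmp.png",o[:,:,::-1])
cv2.imwrite("pics/topend.png",pickle.load(open("top_e.pkl","rb"))["frame"][:,:,::-1])
E
```

```text
38.7 [ 0.4155 -0.2481  0.2048] [ 0.4 -0.3 -0.1] 0.0836
wrist 23 415 [ 0.5374 -0.1574  0.0447] [0.0065 0.0034 0.0438]
wrist 38 921 [ 0.5603 -0.2546  0.0447] [ 0.0063 -0.0079  0.0434]
wrist 53 2074 [ 0.4426 -0.1801  0.0448] [ 0.0001 -0.0005  0.0433]
wrist 68 2798 [ 0.4651 -0.276   0.0446] [ 0.0001 -0.0017  0.0433]
side 23 17 [ 0.538  -0.1539  0.0449] [-0.0487 -0.1423  0.0445]
side 38 44 [ 0.5616 -0.2532  0.044 ] [0.0016 0.0282 0.0427]
side 53 113 [ 0.4438 -0.1779  0.0441] [0.0051 0.0188 0.0427]
side 68 162 [ 0.4658 -0.2753  0.0446] [0.0071 0.0049 0.0427]
lens/bush diff 8.372222222222222 6.4411764705882355
```

View pics/e.png

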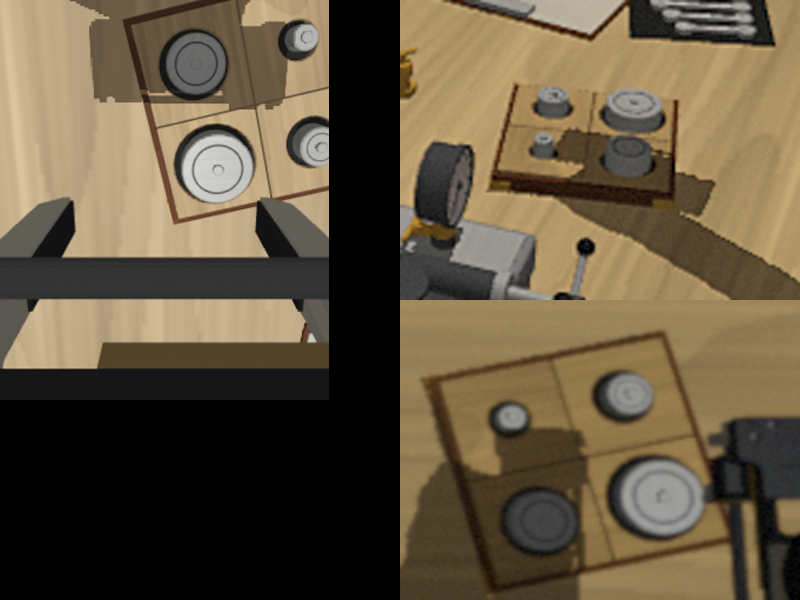

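View pics/cmp.png

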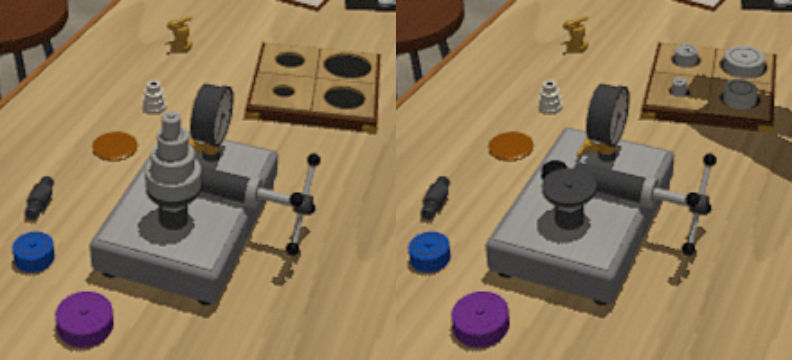

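All four weights sit flat in their own recesses and the piston carrier is empty. Before/after shots show the lens and bush unmoved. The gripper is clear, so I hand in.

```bash
python3 -c "
from station import env
print(env.sign_off())"
```

```text
the job is handed in; nothing more can be done
None
```

The tester is unloaded and the job is handed in, with the clock at about 38.7 s of the 134 s allowed. I took the 23, 38, 53 and 68 mm weights off from the top down. Each was lowered until the force reading showed the recess floor, then released, before I fetched the next.

**What went wrong:** the first grip on the 23 mm weight closed on air. The depth images showed the real finger tips about 22 mm above the reported TCP. I corrected for this, and every later grasp and set-down height agreed with it.

**Last checks:**
- **Weights:** all four tops are at z ≈ 0.043–0.044, which matches resting on the recess floors, and each weight is in its own recess. The wrist camera fits show the tops level.
- **Disagreement:** the side camera's fit for the 23 mm weight gave a tilt. It had only 17 pixels to work with, and both the wrist fit and the pictures show the weight upright.
- **Surroundings:** the piston carrier is empty, and the lens, bush, and blue and purple discs look unmoved in before/after pictures.
- **Forces:** readings were 6.4 N or less at the end of each move; I did not log peaks within moves.

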